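# Fetch two cards from a crowded caddy, fit them in their sockets, put things back

## Robot

A 6-joint arm with a two-finger parallel gripper is mounted at the origin on a cart in front of the work surface, level with it; the furniture and walls round the work are solid. World frame = base frame: x ahead of the robot, y to its left, z up, the work surface at z = 0. Lengths are in m, angles in degrees, forces in N, time in s.
With the tool pointing down it reaches from about 0.3 to 0.75 m from the base axis. Payload 8.5 kg.
Tool frame: the origin (TCP) lies midway between the tips of the shut fingers; the grasp point (between the pads) lies 19 mm behind it (env.pinch_z is the z of the grasp point in the tool frame, in m); z points along the fingers, y is the line along which they close (so a half turn about z gives the same grasp; the last joint's range is limited). The gripper opens to 85 mm and grips with 20 to 120 N. Pads are 22 mm wide; open, the fingers measure 114 mm over their backs; the gripper's body (76 mm by 85 mm) begins 54 mm behind the grasp point. The pads swing forward as they close: fully open they stand 13 mm farther back than shut.
Start: joints at [-82.752, 21.807, 74.336, -0, 83.858, -12.336], TCP at [0.184, -0.518, 0.231] pointing down, gripper open.
Joint ranges: [-178.18, 178.18], [-50.72, 133.34], [12.68, 142.11], [-81.47, 261.47], [9.98, 163.14], [-165.26, 165.26]. Speed limits (degrees/s): [136.94, 136.94, 180, 180, 180, 180].

## Interface

Orientations are given as a 3x3 rotation matrix whose columns are the frame's x, y, z axes.
In Python, from rig import env gives the robot as it stands.
- The arm moves only by the tool arm_command, never from a script. Its argument "deltas" is a list of rows, each an object of numbers: "rx", "ry", "rz": the turn, a rotation vector about the tool's x, y, z in rad; "dx", "dy", "dz": the shift along the tool's x, y, z in m; "fingers": the finger opening in m, from 0 to 0.0854. In form: [{"rx": .., "ry": .., "rz": .., "dx": .., "dy": .., "dz": .., "fingers": ..}, ...]. A call has 1 to 12 rows; each row shifts and turns the commanded pose from where the row before left it, along the tool's axes as they then stand; what a row does not reach is not made up. A row lasts 1/10 s, in which the tool goes at most 50 mm and 8.59 degrees, less where a joint would pass 70% of its speed; a pose out of reach is approached as far as the arm can. A call is refused whole if a number of a shift passes 0.05 or a number of a turn 0.15, either way. A call with a gripper value outside its range is refused whole. The fingers move at their own pace and stop on an object; "squeeze" is the grip in N (left out, the last holds). Time passes only in rows, so rows that do not move let the fingers close. It gives the time, the measured TCP pose, the force, the opening and the grip force at its end, in the units of the state.
- env.observe(): the state, without advancing time (a new reading comes with each control period).
- env.get_image(name): name is "side" or "top" or "wrist"; returns a dict with "color" (400x640x3 uint8, blue, green, red), "camera_matrix" (3x3 intrinsics, pixels), "eye" and "orientation" of the camera in the world. Camera axes: x right, y up, looking along -z (the intrinsics and any distortion apply to the point x, -y, -z); pixel columns grow to the right and rows downward; lengths in m; the calibration is good to about 2 mm. A picture is of the moment at which its call begins. There is no depth.
- env.close_job(): hands the job in; it is judged then, once.
Trained networks look in a picture, given as the dict that the camera call returned (one of the last four; its "shot" number tells which), for a name from the list of things; names that differ only in an ending like _2 or _b are one class to them, and where a whole thing is asked for, a point or a joint stands for the part that bears it (a point fixed in the world has none). Each returns a list of dicts, best first, with "p" (0 to 1); they miss things now and then, are a little off and sometimes report something else, mostly with a low value. They report only what shows in the picture. A call takes as long as a camera call. They do not tell look-alikes from the thing itself.
- env.look_for(query, picture): "box" ([left, top, right, bottom] in pixels, round what is visible of it).
- env.tip_of(query, picture): "location" ([column, row] in pixels: a listed point, or the origin of a listed thing).
The state is a dict: "time_s": time; "q": joint angles; "qvel": joint speeds; "joint_efforts": joint torques, N m; "position": TCP position; "tool_rot": TCP orientation; "ft_force": force on the tool from outside, world axes, zero at the start; "wrist_torque": the same for the moment, N m; "grip_width": finger opening in m; "gripper_force": force on a finger pad.
Only numpy, scipy, OpenCV 4.12 (cv2) and the standard library are available. Lean on these libraries where they do the work, as an engineer would, in place of code of your own. Each camera call takes 0.05 s, during which the arm holds its last target. There are 200 camera calls.

## Task

Both circuit cards stand hemmed in on the aluminium caddy: first move the bottle and the torch over to the green mat, standing upright, before you touch the cards. Then slide each card down into the guides of the socket of its own colour until it is fully seated, and only after both cards are in, stand the bottle and the torch back upright on the caddy, each on the very place it was taken from. Do not tip the bottle or the torch over, and leave the brass weight alone.

Things in the scene. Friction and masses are not known exactly. Their poses are not given: they have to be found in the camera images.
- bottle: Loose white solvent bottle with blue cap, upright, 46 mm diameter, 89 mm tall; grasp its plain body up to 55 mm height. Origin: centre of its underside, z up. Starts on one of the caddy's two round grey places (which one changes), about 9 mm from the card grip beside it.
- torch: Loose black torch standing upright on its head, 116 mm tall; grasp it 60 to 85 mm above its foot, where it is 39 mm thick to the fingers. Origin: centre of its underside, z up. Starts on the caddy's other round place.
- blue_card: Loose green circuit card on edge in one of the caddy's two slots (which changes): board 4 (its x) x 90 (y) x 62 mm (z); on the top edge a BLUE grip block 10 (x) x 44 (y) mm, from 58 to 78 mm height: grasp it across the 10 mm. Weighs 70 g. Origin: centre of the board's lower edge, z up. Goes into the blue socket, either way round.
- yellow_card: The same card with a YELLOW grip block, in the caddy's other slot; belongs in the yellow socket.
- blue_socket: Fixed socket, BLUE base 64 x 132 x 10 mm, two black guides 66 mm high. Origin: centre of underside, z up. Card and socket share x (or half round) and y; card edges run down 7 mm wide grooves, 94 mm apart at their bottoms, flared to 18 mm in the top 12 mm. Seated: card's lower edge 16 mm above the origin, at x = y = 0.
- yellow_socket: The same socket with a YELLOW base.
- caddy: Fixed aluminium plate 176 x 140 x 6 mm. Origin: underside, bench level, z up. Along its x at y = 0: round grey place (-55.5 mm), card slot (-18.5), second place (+18.5), second slot (+55.5). White guides at y = +-38 to 61 mm, 62 mm high, like the sockets'; cards stand 12 mm above bench. Grasp bottle and torch closing along caddy y, cards along x once those are gone.
- mat: Fixed flat green mat, 120 (x) x 190 (y) x 3 mm, the side area for bottle and torch: they stand well apart along its y, each handled with the fingers closing along its x. Origin: centre of its underside, z up.
- weight: Loose brass check weight with a knob, 26 mm diameter, 34 mm tall, a bystander standing near the front edge of the bench; not to be moved.
Mind the look-alikes: they are no part of the job. Leave any orange look-alike of the blue_card alone.

How it is judged (in metres and radians):
On the way, in this order (a step that is already met when the one before it is completed fails the run):
1. bottle and torch both stand upright on the mat, released, the cards still in the caddy (x of bottle in the frame of mat between -0.06 and 0.06 m and y of bottle in the frame of mat between -0.095 and 0.095 m and z of bottle in the frame of mat between -0.003 and 0.009 m and angle between each of bottle, torch's own z axis and vertical below 0.12 rad and linear speed of each of bottle, torch below 0.02 m/s and contact force between the fingers and bottle below 0.1 N and x of torch in the frame of mat between -0.06 and 0.06 m and y of torch in the frame of mat between -0.095 and 0.095 m and z of torch in the frame of mat between -0.003 and 0.009 m and contact force between the fingers and torch below 0.1 N and distance of each of blue_card, yellow_card from where it was at the start of the episode below 0.012 m), for 0.2 s.
2. both cards are seated in the sockets of their colours while bottle and torch stand on the mat (x of blue_card in the frame of blue_socket between -0.005 and 0.005 m and y of blue_card in the frame of blue_socket between -0.006 and 0.006 m and z of blue_card in the frame of blue_socket between 0.012 and 0.02 m and angle between each of blue_card, yellow_card, bottle, torch's own z axis and vertical below 0.12 rad and angle between the x axis of blue_card and the x axis of blue_socket, either way round below 0.15 rad and linear speed of each of blue_card, yellow_card, bottle, torch below 0.02 m/s and contact force between the fingers and blue_card below 0.1 N and x of yellow_card in the frame of yellow_socket between -0.005 and 0.005 m and y of yellow_card in the frame of yellow_socket between -0.006 and 0.006 m and z of yellow_card in the frame of yellow_socket between 0.012 and 0.02 m and angle between the x axis of yellow_card and the x axis of yellow_socket, either way round below 0.15 rad and contact force between the fingers and yellow_card below 0.1 N and x of bottle in the frame of mat between -0.06 and 0.06 m and y of bottle in the frame of mat between -0.095 and 0.095 m and z of bottle in the frame of mat between -0.003 and 0.009 m and contact force between the fingers and bottle below 0.1 N and x of torch in the frame of mat between -0.06 and 0.06 m and y of torch in the frame of mat between -0.095 and 0.095 m and z of torch in the frame of mat between -0.003 and 0.009 m and contact force between the fingers and torch below 0.1 N), for 0.2 s.
At the end, for the whole second after the job is handed in: Each card is fully down in the guides of the socket of its colour (within 4 mm of seated height, upright, released); bottle and torch stand upright on the caddy within 15 mm of where each stood at the start, released and at rest (x of blue_card in the frame of blue_socket between -0.005 and 0.005 m and y of blue_card in the frame of blue_socket between -0.006 and 0.006 m and z of blue_card in the frame of blue_socket between 0.012 and 0.02 m and angle between each of blue_card, yellow_card, bottle, torch's own z axis and vertical below 0.12 rad and angle between the x axis of blue_card and the x axis of blue_socket, either way round below 0.15 rad and linear speed of each of blue_card, yellow_card, bottle, torch below 0.02 m/s and contact force between the fingers and blue_card below 0.1 N and x of yellow_card in the frame of yellow_socket between -0.005 and 0.005 m and y of yellow_card in the frame of yellow_socket between -0.006 and 0.006 m and z of yellow_card in the frame of yellow_socket between 0.012 and 0.02 m and angle between the x axis of yellow_card and the x axis of yellow_socket, either way round below 0.15 rad and contact force between the fingers and yellow_card below 0.1 N and distance of each of bottle, torch from where it was at the start of the episode below 0.015 m and contact force between the fingers and bottle below 0.1 N and contact force between the fingers and torch below 0.1 N); the robot touches nothing.
It fails at once if the brass weight was disturbed (moved more than 20 mm or tipped) (distance of weight from where it was at the start of the episode above 0.02 m or angle between weight's own z axis and vertical above 0.5 rad).
It fails at once if bottle or torch was tipped over (angle between any of bottle, torch's own z axis and vertical above 0.7 rad).
It also fails if it takes over 144 s, if anything falls off the work surface, if the arm or the gripper's body presses on something with over 40 N, if the wrist force passes 120 N, or if a joint passes its speed limit or range.

## Working session

There is one attempt and no reset: what is moved stays moved. The work goes in short steps, Python scripts to look and compute and a tool call to move; the robot and the scene stay as the last step left them, time stands still between calls to the robot, and variables do not carry over. Pictures are saved under pics/ and viewed, at most 14 in all, crops included, and the job is handed in when it is done.

Besides the shell and the picture viewer there is one more tool, called after "Emit:" as name(argument=value, ...), one argument or row to a line, values as JSON. arm_command: Moves the arm, as the interface text tells. Its arguments: {"type":"object","properties":{"deltas":{"type":"array"},"squeeze":{"type":"number"}},"required":["deltas"]}

```bash
ls; mkdir -p pics; cat > h.py <<'E'
from rig import env
import numpy as np, cv2
def ray(p,im):
    K=np.array(im["camera_matrix"]);d=np.array([(p[0]-K[0,2])/K[0,0],-(p[1]-K[1,2])/K[1,1],-1.])
    return np.array(im["eye"]),np.array(im["orientation"])@d
def at(p,z,im):
    e,d=ray(p,im);return e+d*(z-e[2])/d[2]
def proj(P,im):
    K=np.array(im["camera_matrix"]);c=np.array(im["orientation"]).T@(np.array(P)-np.array(im["eye"]))
    return np.array([K[0,2]+K[0,0]*c[0]/-c[2],K[1,2]-K[1,1]*c[1]/-c[2]])
E
python3 - <<'E'
from h import *
np.set_printoptions(precision=4,suppress=True)
for n in ["top","side"]:
    im=env.get_image(n);cv2.imwrite(f"pics/{n}0.png",im["color"])
    print(n,im["eye"],np.array(im["orientation"]).tolist(),im["camera_matrix"],[k for k in im])
    for q,z in dict(bottle=0.006,torch=0.006,blue_card=.012,yellow_card=.012,blue_socket=0,yellow_socket=0,caddy=0,mat=0,weight=0).items():
        print(q,[(np.round(t["p"],2),np.round(t["location"],1),at(t["location"],z,im)[:2]) for t in env.tip_of(q,im)[:3]],[(np.round(t["p"],2),np.round(t["box"])) for t in env.look_for(q,im)[:3]])
print(env.observe()["tool_rot"],env.pinch_z)
E
```

```text
pics
top [ 0.3324 -0.0023  1.0051] [[0.0030453053638633608, 0.9868881324171968, -0.1613770126422535], [-0.9999846394193155, 0.002257998227044707, -0.0050618543467896475], [-0.0046310949744390985, 0.16138994868982354, 0.9868798495365247]] [[376.3775   0.     317.1885]
 [  0.     376.3775 202.6435]
 [  0.       0.       1.    ]] ['color', 'camera_matrix', 'eye', 'orientation', 'shot']
bottle [] [(np.float64(0.64), array([291., 193., 311., 212.])), (np.float64(0.64), array([289., 155., 326., 162.]))]
torch [(np.float64(0.56), array([304.1, 178.3]), array([0.5627, 0.0387]))] [(np.float64(0.6), array([300., 163., 314., 181.]))]
blue_card [(np.float64(0.55), array([302.8, 191.2]), array([0.5258, 0.0416])), (np.float64(0.54), array([223.8, 213.4]), array([0.4652, 0.2516])), (np.float64(0.46), array([369.2, 184.3]), array([ 0.5452, -0.1371]))] [(np.float64(0.59), array([287., 182., 321., 191.]))]
yellow_card [(np.float64(0.59), array([303.9, 164.1]), array([0.6009, 0.0393]))] [(np.float64(0.73), array([288., 151., 324., 162.]))]
blue_socket [(np.float64(0.68), array([226.1, 163.3]), array([0
[... 1922 characters left out ...]
rray([297.5, 304.6]), array([0.4643, 0.2571])), (np.float64(0.73), array([287.3, 226.2]), array([0.5374, 0.0276]))] [(np.float64(0.89), array([270., 258., 319., 337.]))]
caddy [(np.float64(0.72), array([280.4, 229.3]), array([0.5501, 0.0424]))] [(np.float64(0.75), array([234., 198., 330., 253.]))]
mat [(np.float64(0.58), array([323.4, 162. ]), array([ 0.5061, -0.3222]))] [(np.float64(0.78), array([301., 149., 342., 179.])), (np.float64(0.43), array([196., 247., 250., 326.]))]
weight [(np.float64(0.66), array([349.2, 246.2]), array([0.3888, 0.0745]))] [(np.float64(0.71), array([341., 234., 354., 252.]))]
[[ 0.9422  0.3352 -0.    ]
 [ 0.3352 -0.9422  0.    ]
 [-0.     -0.     -1.    ]] -0.0187
```

View pics/top0.png

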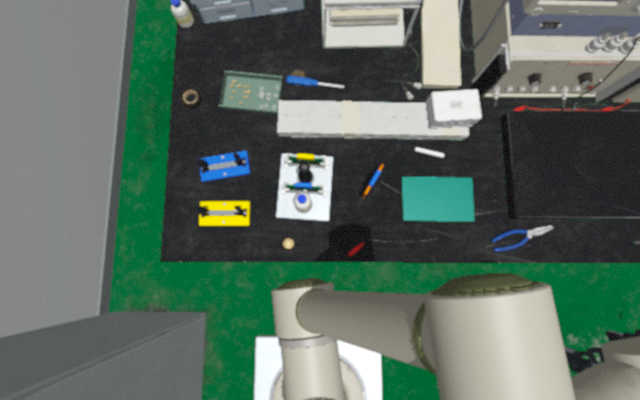

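View pics/side0.png

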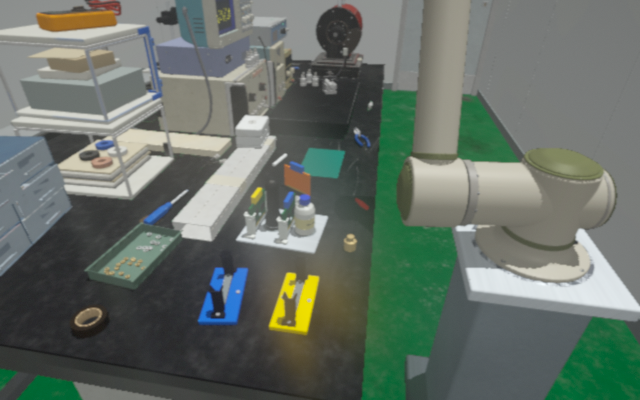

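The top picture shows the caddy at (304,187) with the yellow card, torch, blue card and bottle in rows from far to near. The blue socket is at (225,165), the yellow one at (224,213), the mat at (437,199) and the weight at (289,243). In the side view there is an orange look-alike card at (297,177).

Possible confusions:
- **Blue card:** the blue card at (303,187) on the caddy, against the orange card at (372,180), which lies off the caddy. I choose the one on the caddy.
- **Bottle:** the bottle at (302,203) on the caddy, against the shelf bottle at (182,12). I choose the caddy one.

```bash
python3 - <<'E'
from h import *
np.set_printoptions(precision=4,suppress=True)
im=env.get_image("top");c=im["color"]
cv2.imwrite("pics/crop1.png",cv2.resize(c[140:250,190:390],None,fx=4,fy=4,interpolation=cv2.INTER_CUBIC))
hsv=cv2.cvtColor(c,cv2.COLOR_BGR2HSV)
def seg(n,lo,hi,roi,z):
    m=cv2.inRange(hsv,np.array(lo),np.array(hi));k=np.zeros_like(m);x0,y0,x1,y1=roi;k[y0:y1,x0:x1]=m[y0:y1,x0:x1]
    ys,xs=np.nonzero(k);P=np.array([at((x,y),z,im)[:2] for x,y in zip(xs,ys)],np.float32)
    r=cv2.minAreaRect(P);print(n,len(P),r, P.mean(0))
seg("mat",(75,80,60),(95,255,255),(395,165,485,230),.003)
seg("blue",(100,120,60),(125,255,255),(190,140,260,190),.01)
seg("yel",(20,120,100),(35,255,255),(190,190,260,235),.01)
seg("caddy",(0,0,120),(180,60,255),(272,145,340,225),.006)
seg("bluegrip",(100,120,60),(125,255,255),(280,178,325,192),.09)
seg("yelgrip",(20,120,100),(35,255,255),(280,145,330,168),.09)
seg("cap",(100,120,60),(125,255,255),(280,193,325,212),.095)
E
```

```text
mat 3382 ((0.5075802803039551, -0.3217948377132416), (0.12597770988941193, 0.19789399206638336), 0.11158020794391632) [ 0.5076 -0.3219]
blue 986 ((0.5969187021255493, 0.2580994665622711), (0.07285168766975403, 0.13901205360889435), 9.853925704956055) [0.5949 0.2552]
yel 1080 ((0.46669960021972656, 0.25151610374450684), (0.07005365192890167, 0.1386508047580719), 0.12950041890144348) [0.4657 0.2496]
caddy 2754 ((0.5410950779914856, 0.037628356367349625), (0.14583761990070343, 0.18179892003536224), 86.09028625488281) [0.5302 0.0371]
bluegrip 109 ((0.5276153683662415, 0.037810493260622025), (0.017757417634129524, 0.03979205712676048), 0.12038323283195496) [0.5269 0.0372]
yelgrip 119 ((0.5995351672172546, 0.03222617506980896), (0.018198756501078606, 0.04286251589655876), 0.09424006938934326) [0.6006 0.0331]
cap 49 ((0.4914361238479614, 0.0409751757979393), (0.017446020618081093, 0.01723056100308895), 0.13092993199825287) [0.4915 0.0411]
```

View pics/crop1.png

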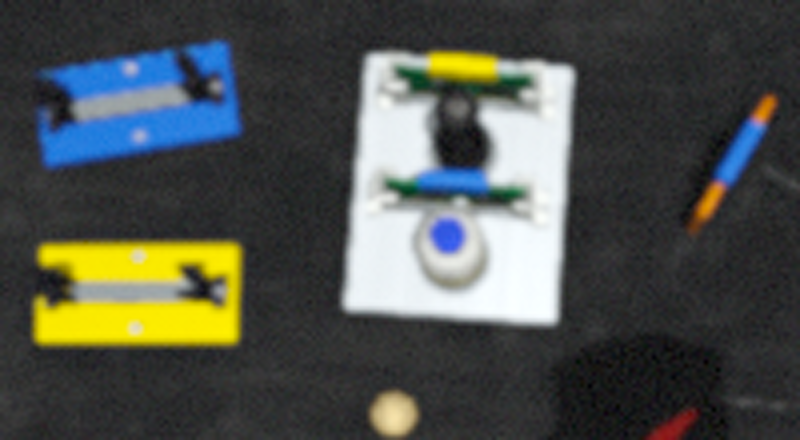

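The crop shows the caddy yawed about -4°, with the bottle cap at crop (447,235) and the blue grip at (452,182). The torch is at (460,125) and the yellow grip at (462,66). The orange look-alike is at (735,160), off the caddy. Next I move over the caddy for close wrist views.

Emit:
arm_command(
  deltas=[
    {"rz": 0.137,"dz": -0.033},
    {"rz": 0.137,"dz": -0.033},
    {"rz": 0.137,"dz": -0.033},
    {"dx": 0.02,"dy": -0.0444},
    {"dx": 0.02,"dy": -0.0444},
    {"dx": 0.02,"dy": -0.0444},
    {"dx": 0.02,"dy": -0.0444},
    {"dx": 0.02,"dy": -0.0444},
    {"dx": 0.02,"dy": -0.0444},
    {"dx": 0.02,"dy": -0.0444},
    {"dx": 0.02,"dy": -0.0444},
    {"dx": 0.02,"dy": -0.0444},
  ],
  squeeze=30,
)

```text
invalid input
```

Emit:
arm_command(
  deltas=[
    {"dx": 0.019,"dy": -0.0444},
    {"dx": 0.019,"dy": -0.0444},
    {"dx": 0.019,"dy": -0.0444},
    {"dx": 0.019,"dy": -0.0444},
    {},
  ],
)

```text
invalid input
```

```bash
cat >> h.py <<'E'
np.set_printoptions(precision=4,suppress=True)
def st():
    o=env.observe();R=np.array(o["tool_rot"]);p=np.array(o["position"])
    print("t",o["time_s"],"p",p,"az",np.degrees(np.arctan2(R[1,0],R[0,0])).round(2),"tilt",np.degrees(np.arccos(-R[2,2])).round(2),"f",np.array(o["ft_force"]).round(1),"w",round(o["grip_width"],4),"gf",o["gripper_force"]);return p,R
def go(xyz,az=None):
    p,R=st();a0=np.arctan2(R[1,0],R[0,0]);a=a0 if az is None else np.radians(az)
    x=np.array([np.cos(a),np.sin(a),0]);y=np.array([np.sin(a),-np.cos(a),0]);d=np.array(xyz)-p
    print("rz",round(a0-a,4),"dx",round(d@x,4),"dy",round(d@y,4),"dz",round(-d[2],4))
E
python3 - <<'E'
from h import *
st()
im=env.get_image("wrist");cv2.imwrite("pics/w1.png",im["color"]);print(im["eye"],im["orientation"],im["camera_matrix"])
for q,z in dict(bottle=0.006,torch=0.006,blue_card=.012,yellow_card=.012,blue_socket=0,yellow_socket=0,caddy=0,mat=0,weight=0).items():
    print(q,[(np.round(t["p"],2),np.round(t["location"],1),at(t["location"],z,im)[:2]) for t in env.tip_of(q,im)[:3]],[(np.round(t["p"],2),np.round(t["box"])) for t in env.look_for(q,im)[:3]])
E
```

```text
t 1.95 p [ 0.1843 -0.5182  0.2313] az 19.58 tilt 0.0 f [ 1.1 -0.2  0.5] w 0.0857 gf 0.0
[ 0.2595 -0.491   0.3746] [[ 0.3344  0.8954  0.2939]
 [-0.9424  0.3176  0.1047]
 [ 0.0004 -0.312   0.9501]] [[310.3422   0.     315.1312]
 [  0.     310.3422 198.7624]
 [  0.       0.       1.    ]]
bottle [] []
torch [] []
blue_card [] []
yellow_card [] []
blue_socket [] []
yellow_socket [] []
caddy [] []
mat [] []
weight [] []
```

View pics/w1.png

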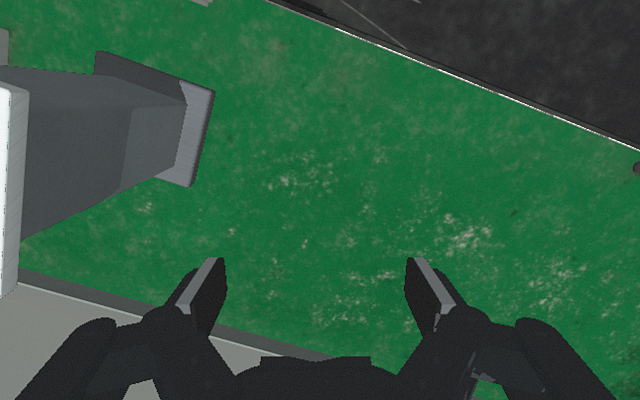

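The wrist picture shows only the floor, since the moves were refused. The fingers are at the bottom, at (215,290) and (420,290). I'll resend with all the keys in every row.

Emit:
arm_command(
  deltas=[
    {"rx": 0,"ry": 0,"rz": 0.137,"dx": 0,"dy": 0,"dz": -0.033,"fingers": 0.085},
    {"rx": 0,"ry": 0,"rz": 0.137,"dx": 0,"dy": 0,"dz": -0.033,"fingers": 0.085},
    {"rx": 0,"ry": 0,"rz": 0.137,"dx": 0,"dy": 0,"dz": -0.033,"fingers": 0.085},
    {"rx": 0,"ry": 0,"rz": 0,"dx": 0.02,"dy": -0.0444,"dz": 0,"fingers": 0.085},
    {"rx": 0,"ry": 0,"rz": 0,"dx": 0.02,"dy": -0.0444,"dz": 0,"fingers": 0.085},
    {"rx": 0,"ry": 0,"rz": 0,"dx": 0.02,"dy": -0.0444,"dz": 0,"fingers": 0.085},
    {"rx": 0,"ry": 0,"rz": 0,"dx": 0.02,"dy": -0.0444,"dz": 0,"fingers": 0.085},
    {"rx": 0,"ry": 0,"rz": 0,"dx": 0.02,"dy": -0.0444,"dz": 0,"fingers": 0.085},
    {"rx": 0,"ry": 0,"rz": 0,"dx": 0.02,"dy": -0.0444,"dz": 0,"fingers": 0.085},
    {"rx": 0,"ry": 0,"rz": 0,"dx": 0.02,"dy": -0.0444,"dz": 0,"fingers": 0.085},
    {"rx": 0,"ry": 0,"rz": 0,"dx": 0.02,"dy": -0.0444,"dz": 0,"fingers": 0.085},
    {"rx": 0,"ry": 0,"rz": 0,"dx": 0.02,"dy": -0.0444,"dz": 0,"fingers": 0.085},
  ],
  squeeze=30,
)

```text
time_s: 4.1
position: [0.392, -0.13, 0.3306]
tool_rot: [[0.998, -0.069, 0.001], [-0.069, -0.998, -0.0], [0.001, 0.0, -1.0]]
ft_force: [0.5, 0.4, 0.2]
grip_width: 0.085
gripper_force: 0.0
```

```bash
python3 -c "
from h import *
go([.44,.04,.33],-4)"
```

```text
t 4.1 p [ 0.392  -0.13    0.3306] az -3.98 tilt 0.05 f [0.5 0.4 0.2] w 0.085 gf 0.0
rz 0.0003 dx 0.036 dy -0.173 dz 0.0006
```

Emit:
arm_command(
  deltas=[
    {"rx": 0,"ry": 0,"rz": 0,"dx": 0.009,"dy": -0.043,"dz": 0,"fingers": 0.085},
    {"rx": 0,"ry": 0,"rz": 0,"dx": 0.009,"dy": -0.043,"dz": 0,"fingers": 0.085},
    {"rx": 0,"ry": 0,"rz": 0,"dx": 0.009,"dy": -0.043,"dz": 0,"fingers": 0.085},
    {"rx": 0,"ry": 0,"rz": 0,"dx": 0.009,"dy": -0.043,"dz": 0,"fingers": 0.085},
    {"rx": 0,"ry": 0,"rz": 0,"dx": 0,"dy": 0,"dz": 0,"fingers": 0.085},
  ],
)

```text
time_s: 4.6
position: [0.4397, 0.0412, 0.3303]
tool_rot: [[0.998, -0.063, 0.0], [-0.063, -0.998, 0.001], [0.0, -0.001, -1.0]]
ft_force: [-0.5, -0.0, -0.0]
grip_width: 0.0852
gripper_force: 0.0
```

```bash
python3 - <<'E'
from h import *
st()
im=env.get_image("wrist");cv2.imwrite("pics/w2.png",im["color"]);print(im["eye"],im["orientation"])
for q,z in dict(bottle=0.006,torch=0.006,blue_card=.012,yellow_card=.012,blue_socket=0,yellow_socket=0,caddy=0).items():
    print(q,[(np.round(t["p"],2),np.round(t["location"],1),at(t["location"],z,im)[:2]) for t in env.tip_of(q,im)[:3]],[(np.round(t["p"],2),np.round(t["box"])) for t in env.look_for(q,im)[:2]])
E
```

```text
t 4.6 p [0.4397 0.0412 0.3303] az -3.61 tilt 0.06 f [-0.5 -0.  -0. ] w 0.0852 gf 0.0
[0.5192 0.0364 0.4737] [[-0.0638  0.9483  0.3109]
 [-0.998  -0.0605 -0.0202]
 [-0.0004 -0.3115  0.9502]]
bottle [(np.float64(0.56), array([313.6, 116.2]), array([0.4928, 0.0405]))] [(np.float64(0.7), array([296., 100., 334., 136.]))]
torch [(np.float64(0.9), array([310.4,  59.2]), array([0.5692, 0.0399]))] [(np.float64(0.61), array([299.,  35., 329.,  75.]))]
blue_card [(np.float64(0.89), array([312.4,  91.1]), array([0.5273, 0.0399])), (np.float64(0.84), array([441.1,  67.3]), array([ 0.5469, -0.1387])), (np.float64(0.71), array([311.4,  31.5]), array([0.6022, 0.0363]))] [(np.float64(0.63), array([278.,  85., 350.,  92.])), (np.float64(0.59), array([422.,  26., 483.,  97.]))]
yellow_card [(np.float64(0.74), array([313.3,  28. ]), array([0.6062, 0.0335]))] [(np.float64(0.88), array([272.,  10., 357.,  37.]))]
blue_socket [(np.float64(0.76), array([151.2,  43.5]), array([0.6037, 0.2579]))] [(np.float64(0.65), array([ 80.,   8., 204.,  81.]))]
yellow_socket [(np.float64(0.86), array([174.3, 141.3]), array([0.4692, 0.2535]))] [(np.float64(0.58), array([112., 116., 220., 169.]))]
caddy [(np.float64(0.64), array([313.6,  72.9]), array([0.5518, 0.0367]))] [(np.float64(0.67), array([260.,   7., 367., 142.]))]
```

View pics/w2.png

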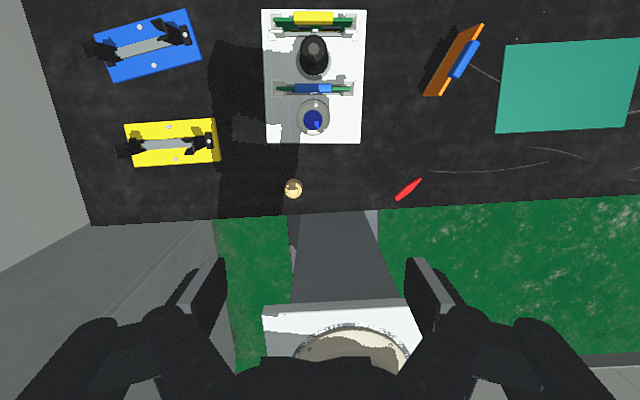

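The wrist picture shows the bottle cap at (313,120), blue grip (312,88), torch (314,55) and yellow grip (313,18). The sockets are at (148,45) and (173,141), the mat at the right, and the orange look-alike at (455,60). Next come rectangle fits.

```bash
cat >> h.py <<'E'
def seg(im,n,lo,hi,roi,z):
    hsv=cv2.cvtColor(im["color"],cv2.COLOR_BGR2HSV);m=cv2.inRange(hsv,np.array(lo),np.array(hi));k=np.zeros_like(m);x0,y0,x1,y1=roi;k[y0:y1,x0:x1]=m[y0:y1,x0:x1]
    nn,l,s,_=cv2.connectedComponentsWithStats(k);k=np.isin(l,[i for i in range(1,nn) if s[i,4]>25])
    ys,xs=np.nonzero(k);P=np.array([at((x,y),z,im)[:2] for x,y in zip(xs,ys)],np.float32)
    r=cv2.minAreaRect(P);print(n,len(P),np.array(r[0]),np.array(r[1]),round(r[2],2),"mean",P.mean(0));return r
B=((100,120,50),(125,255,255));Y=((20,120,80),(35,255,255));W=((0,0,110),(180,60,255));T=((75,80,60),(95,255,255))
E
python3 - <<'E'
from h import *
im=env.get_image("wrist")
seg(im,"blue",*B,(75,0,210,90),.01);seg(im,"yel",*Y,(100,105,230,175),.01)
r=seg(im,"caddy",*W,(255,3,372,150),.006);print(cv2.boxPoints(r))
seg(im,"bgrip",*B,(275,80,350,96),.09);seg(im,"ygrip",*Y,(270,8,360,30),.09);seg(im,"cap",*B,(295,105,335,136),.095)
im=env.get_image("side");seg(im,"s_blue",*B,(190,240,255,330),.01);seg(im,"s_yel",*Y,(265,250,325,340),.01)
E
```

```text
blue 3702 [0.5983 0.258 ] [0.0654 0.1347] 9.89 mean [0.5976 0.256 ]
yel 2931 [0.4683 0.2515] [0.065  0.1352] 0.28 mean [0.4698 0.2505]
caddy 9988 [0.5418 0.0379] [0.1406 0.176 ] 86.04 mean [0.5396 0.0373]
[[ 0.4491 -0.0262]
 [ 0.6248 -0.0383]
 [ 0.6345  0.1019]
 [ 0.4588  0.1141]]
bgrip 325 [0.5293 0.0387] [0.0432 0.0088] 85.98 mean [0.5295 0.0388]
ygrip 510 [0.6011 0.0337] [0.0437 0.0116] 85.98 mean [0.6012 0.0338]
cap 291 [0.494  0.0413] [0.0202 0.0219] 85.97 mean [0.4939 0.0413]
s_blue 1594 [0.5976 0.2641] [0.0678 0.1409] 10.24 mean [0.5945 0.2723]
s_yel 1997 [0.4673 0.2617] [0.0693 0.1507] 0.37 mean [0.4662 0.2687]
```

```bash
python3 -c "
from h import *
go([.4925,.041,.031],-4)"
```

```text
t 5.45 p [0.4394 0.0371 0.3303] az -3.97 tilt 0.0 f [-0.4  0.   0.2] w 0.0853 gf 0.0
rz 0.0006 dx 0.0527 dy -0.0076 dz 0.2993
```

Emit:
arm_command(
  deltas=[
    {"rx": 0,"ry": 0,"rz": 0,"dx": 0.0265,"dy": -0.004,"dz": 0.04,"fingers": 0.085},
    {"rx": 0,"ry": 0,"rz": 0,"dx": 0.0262,"dy": -0.0036,"dz": 0.04,"fingers": 0.085},
    {"rx": 0,"ry": 0,"rz": 0,"dx": 0,"dy": 0,"dz": 0.04,"fingers": 0.085},
    {"rx": 0,"ry": 0,"rz": 0,"dx": 0,"dy": 0,"dz": 0.04,"fingers": 0.085},
    {"rx": 0,"ry": 0,"rz": 0,"dx": 0,"dy": 0,"dz": 0.02,"fingers": 0.085},
    {"rx": 0,"ry": 0,"rz": 0,"dx": 0,"dy": 0,"dz": 0,"fingers": 0.085},
    {"rx": 0,"ry": 0,"rz": 0,"dx": 0,"dy": 0,"dz": 0,"fingers": 0.085},
  ],
)

```text
time_s: 6.15
position: [0.493, 0.041, 0.1511]
tool_rot: [[0.998, -0.069, 0.001], [-0.069, -0.998, -0.0], [0.001, 0.0, -1.0]]
ft_force: [-1.3, 0.5, 0.4]
grip_width: 0.0851
gripper_force: 0.0
```

```bash
python3 -c "
from h import *
im=env.get_image('wrist');cv2.imwrite('pics/w3.png',im['color'])
seg(im,'cap',*B,(255,0,400,400),.095)
seg(im,'bgrip',*B,(200,0,450,200),.09);seg(im,'ygrip',*Y,(200,0,450,300),.09)
go([.4925,.041,.031],-4)"
```

```text
cap 2105 [0.5105 0.0402] [0.0429 0.0556] 85.99 mean [0.5159 0.0401]
bgrip 1194 [0.5214 0.0394] [0.044 0.032] 85.99 mean [0.5307 0.0389]
ygrip 1512 [0.6027 0.034 ] [0.0436 0.0113] 86.0 mean [0.6025 0.0339]
t 6.2 p [0.4932 0.041  0.1516] az -3.96 tilt 0.13 f [-0.3  0.1 -0.1] w 0.0854 gf 0.0
rz 0.0007 dx -0.0007 dy 0.0 dz 0.1206
```

View pics/w3.png

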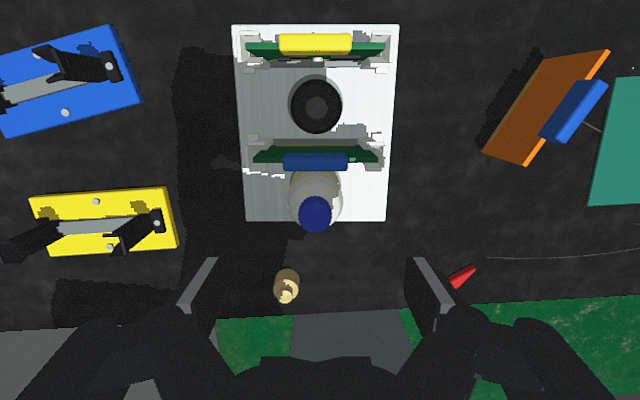

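The cap at (315,213) sits midway between the fingers at (215,290) and (420,290), with the cards and torch clear ahead of them. I descend and grasp.

Emit:
arm_command(
  deltas=[
    {"rx": 0,"ry": 0,"rz": 0,"dx": -0.0007,"dy": 0,"dz": 0.03,"fingers": 0.085},
    {"rx": 0,"ry": 0,"rz": 0,"dx": 0,"dy": 0,"dz": 0.03,"fingers": 0.085},
    {"rx": 0,"ry": 0,"rz": 0,"dx": 0,"dy": 0,"dz": 0.03,"fingers": 0.085},
    {"rx": 0,"ry": 0,"rz": 0,"dx": 0,"dy": 0,"dz": 0.03,"fingers": 0.085},
    {"rx": 0,"ry": 0,"rz": 0,"dx": 0,"dy": 0,"dz": 0,"fingers": 0.085},
    {"rx": 0,"ry": 0,"rz": 0,"dx": 0,"dy": 0,"dz": 0,"fingers": 0.03},
    {"rx": 0,"ry": 0,"rz": 0,"dx": 0,"dy": 0,"dz": 0,"fingers": 0.03},
    {"rx": 0,"ry": 0,"rz": 0,"dx": 0,"dy": 0,"dz": 0,"fingers": 0.03},
    {"rx": 0,"ry": 0,"rz": 0,"dx": 0,"dy": 0,"dz": 0,"fingers": 0.03},
    {"rx": 0,"ry": 0,"rz": 0,"dx": 0,"dy": 0,"dz": 0,"fingers": 0.03},
  ],
  squeeze=30,
)

```text
time_s: 7.2
position: [0.4927, 0.041, 0.0321]
tool_rot: [[0.998, -0.069, 0.003], [-0.069, -0.998, -0.001], [0.003, 0.0, -1.0]]
ft_force: [-1.3, 0.7, 7.5]
grip_width: 0.0439
gripper_force: 29.6
```

```bash
python3 -c "
from h import *
go([.5,-.265,.2],-4)"
```

```text
t 7.2 p [0.4927 0.041  0.0321] az -3.96 tilt 0.2 f [-1.3  0.7  7.5] w 0.0439 gf 29.637891948223114
rz 0.0008 dx 0.0286 dy 0.3047 dz -0.1679
```

Emit:
arm_command(
  deltas=[
    {"rx": 0,"ry": 0,"rz": 0,"dx": 0,"dy": 0,"dz": -0.01,"fingers": 0.03},
    {"rx": 0,"ry": 0,"rz": 0,"dx": 0,"dy": 0,"dz": -0.03,"fingers": 0.03},
    {"rx": 0,"ry": 0,"rz": 0,"dx": 0,"dy": 0,"dz": -0.04,"fingers": 0.03},
    {"rx": 0,"ry": 0,"rz": 0,"dx": 0,"dy": 0,"dz": -0.04,"fingers": 0.03},
    {"rx": 0,"ry": 0,"rz": 0,"dx": 0,"dy": 0,"dz": -0.04,"fingers": 0.03},
    {"rx": 0,"ry": 0,"rz": 0,"dx": 0.0,"dy": 0.02,"dz": 0,"fingers": 0.03},
    {"rx": 0,"ry": 0,"rz": 0,"dx": 0.005,"dy": 0.045,"dz": 0,"fingers": 0.03},
    {"rx": 0,"ry": 0,"rz": 0,"dx": 0.005,"dy": 0.045,"dz": 0,"fingers": 0.03},
    {"rx": 0,"ry": 0,"rz": 0,"dx": 0.005,"dy": 0.045,"dz": 0,"fingers": 0.03},
    {"rx": 0,"ry": 0,"rz": 0,"dx": 0.005,"dy": 0.045,"dz": 0,"fingers": 0.03},
    {"rx": 0,"ry": 0,"rz": 0,"dx": 0.005,"dy": 0.045,"dz": 0,"fingers": 0.03},
    {"rx": 0,"ry": 0,"rz": 0,"dx": 0.004,"dy": 0.04,"dz": 0,"fingers": 0.03},
  ],
)

```text
time_s: 8.4
position: [0.5006, -0.2473, 0.1915]
tool_rot: [[0.998, -0.07, 0.001], [-0.07, -0.998, -0.001], [0.001, 0.001, -1.0]]
ft_force: [0.8, -0.5, -0.7]
grip_width: 0.0444
gripper_force: 30.9
```

Emit:
arm_command(
  deltas=[
    {"rx": 0,"ry": 0,"rz": 0,"dx": 0,"dy": 0.02,"dz": 0,"fingers": 0.03},
    {"rx": 0,"ry": 0,"rz": 0,"dx": 0,"dy": 0,"dz": 0,"fingers": 0.03},
    {"rx": 0,"ry": 0,"rz": 0,"dx": 0,"dy": 0,"dz": 0,"fingers": 0.03},
  ],
)

```text
time_s: 8.7
position: [0.4994, -0.2643, 0.1907]
tool_rot: [[0.998, -0.069, 0.0], [-0.069, -0.998, 0.001], [-0.0, -0.001, -1.0]]
ft_force: [0.5, 0.1, -0.9]
grip_width: 0.0442
gripper_force: 31.0
```

```bash
python3 -c "
from h import *
im=env.get_image('wrist');cv2.imwrite('pics/w4.png',im['color'])
go([.5,-.265,.0295],-4)"
```

```text
t 8.75 p [ 0.4995 -0.2638  0.1908] az -3.91 tilt 0.02 f [ 1.1  0.5 -0.9] w 0.0441 gf 30.98331928253174
rz 0.0015 dx 0.0005 dy 0.0011 dz 0.1613
```

View pics/w4.png

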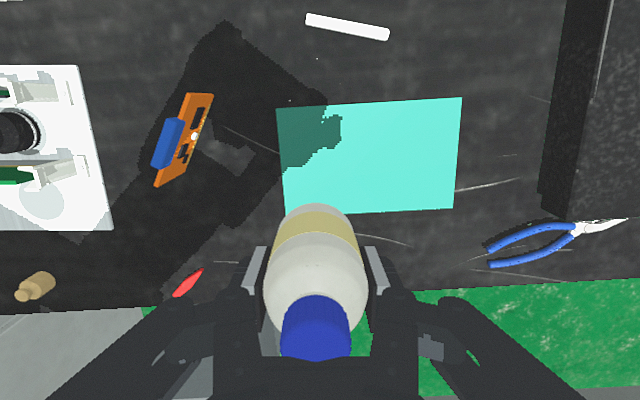

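The bottle hangs upright between the pads at (316,260), with the mat beyond it. I set it down.

Emit:
arm_command(
  deltas=[
    {"rx": 0,"ry": 0,"rz": 0,"dx": 0,"dy": 0,"dz": 0.03,"fingers": 0.03},
    {"rx": 0,"ry": 0,"rz": 0,"dx": 0,"dy": 0,"dz": 0.04,"fingers": 0.03},
    {"rx": 0,"ry": 0,"rz": 0,"dx": 0,"dy": 0,"dz": 0.04,"fingers": 0.03},
    {"rx": 0,"ry": 0,"rz": 0,"dx": 0,"dy": 0,"dz": 0.03,"fingers": 0.03},
    {"rx": 0,"ry": 0,"rz": 0,"dx": 0,"dy": 0,"dz": 0.01,"fingers": 0.03},
    {"rx": 0,"ry": 0,"rz": 0,"dx": 0,"dy": 0,"dz": 0.006,"fingers": 0.03},
    {"rx": 0,"ry": 0,"rz": 0,"dx": 0,"dy": 0,"dz": 0.003,"fingers": 0.03},
    {"rx": 0,"ry": 0,"rz": 0,"dx": 0,"dy": 0,"dz": 0,"fingers": 0.03},
    {"rx": 0,"ry": 0,"rz": 0,"dx": 0,"dy": 0,"dz": 0,"fingers": 0.03},
  ],
)

```text
time_s: 9.65
position: [0.5001, -0.2654, 0.0325]
tool_rot: [[0.998, -0.069, 0.002], [-0.069, -0.998, -0.001], [0.002, 0.001, -1.0]]
ft_force: [0.4, 0.3, -1.0]
grip_width: 0.044
gripper_force: 31.0
```

Emit:
arm_command(
  deltas=[
    {"rx": 0,"ry": 0,"rz": 0,"dx": 0,"dy": 0,"dz": 0.0015,"fingers": 0.03},
    {"rx": 0,"ry": 0,"rz": 0,"dx": 0,"dy": 0,"dz": 0.0015,"fingers": 0.03},
    {"rx": 0,"ry": 0,"rz": 0,"dx": 0,"dy": 0,"dz": 0,"fingers": 0.03},
    {"rx": 0,"ry": 0,"rz": 0,"dx": 0,"dy": 0,"dz": 0,"fingers": 0.03},
  ],
)

```text
time_s: 10.05
position: [0.4998, -0.2654, 0.0291]
tool_rot: [[0.998, -0.069, 0.001], [-0.069, -0.998, -0.001], [0.001, 0.001, -1.0]]
ft_force: [-1.2, 0.3, 5.3]
grip_width: 0.0448
gripper_force: 31.3
```

Emit:
arm_command(
  deltas=[
    {"rx": 0,"ry": 0,"rz": 0,"dx": 0,"dy": 0,"dz": 0,"fingers": 0.06},
    {"rx": 0,"ry": 0,"rz": 0,"dx": 0,"dy": 0,"dz": 0,"fingers": 0.085},
    {"rx": 0,"ry": 0,"rz": 0,"dx": 0,"dy": 0,"dz": 0,"fingers": 0.085},
    {"rx": 0,"ry": 0,"rz": 0,"dx": 0,"dy": 0,"dz": 0,"fingers": 0.085},
    {"rx": 0,"ry": 0,"rz": 0,"dx": 0,"dy": 0,"dz": -0.01,"fingers": 0.085},
    {"rx": 0,"ry": 0,"rz": 0,"dx": 0,"dy": 0,"dz": -0.04,"fingers": 0.085},
    {"rx": 0,"ry": 0,"rz": 0,"dx": 0,"dy": 0,"dz": -0.04,"fingers": 0.085},
    {"rx": 0,"ry": 0,"rz": 0,"dx": 0,"dy": 0,"dz": -0.04,"fingers": 0.085},
    {"rx": 0,"ry": 0,"rz": 0,"dx": 0,"dy": 0,"dz": -0.04,"fingers": 0.085},
    {"rx": 0,"ry": 0,"rz": 0,"dx": 0,"dy": 0,"dz": 0,"fingers": 0.085},
  ],
)

```text
time_s: 11.05
position: [0.5011, -0.2663, 0.2046]
tool_rot: [[0.998, -0.069, 0.009], [-0.069, -0.998, -0.007], [0.009, 0.006, -1.0]]
ft_force: [1.4, -1.1, 0.0]
grip_width: 0.0851
gripper_force: 0.0
```

```bash
python3 -c "
from h import *
go([.565,.0365,.2],-4)"
```

```text
t 11.05 p [ 0.5011 -0.2663  0.2046] az -3.95 tilt 0.63 f [ 1.4 -1.1  0. ] w 0.0851 gf 0.0
rz 0.0009 dx 0.0426 dy -0.3065 dz 0.0046
```

Emit:
arm_command(
  deltas=[
    {"rx": 0,"ry": 0,"rz": 0,"dx": 0.006,"dy": -0.0437,"dz": 0,"fingers": 0.085},
    {"rx": 0,"ry": 0,"rz": 0,"dx": 0.006,"dy": -0.0437,"dz": 0,"fingers": 0.085},
    {"rx": 0,"ry": 0,"rz": 0,"dx": 0.006,"dy": -0.0437,"dz": 0,"fingers": 0.085},
    {"rx": 0,"ry": 0,"rz": 0,"dx": 0.006,"dy": -0.0437,"dz": 0,"fingers": 0.085},
    {"rx": 0,"ry": 0,"rz": 0,"dx": 0.006,"dy": -0.0437,"dz": 0,"fingers": 0.085},
    {"rx": 0,"ry": 0,"rz": 0,"dx": 0.006,"dy": -0.0437,"dz": 0,"fingers": 0.085},
    {"rx": 0,"ry": 0,"rz": 0,"dx": 0.006,"dy": -0.0437,"dz": 0,"fingers": 0.085},
    {"rx": 0,"ry": 0,"rz": 0,"dx": 0,"dy": 0,"dz": 0,"fingers": 0.085},
    {"rx": 0,"ry": 0,"rz": 0,"dx": 0,"dy": 0,"dz": 0,"fingers": 0.085},
    {"rx": 0,"ry": 0,"rz": 0,"dx": 0,"dy": 0,"dz": 0,"fingers": 0.085},
  ],
)

```text
time_s: 12.05
position: [0.5625, 0.0363, 0.1983]
tool_rot: [[0.998, -0.07, -0.0], [-0.07, -0.998, -0.0], [-0.0, 0.0, -1.0]]
ft_force: [-0.2, -0.7, -0.2]
grip_width: 0.0849
gripper_force: 0.0
```

```bash
python3 -c "
from h import *
im=env.get_image('wrist');cv2.imwrite('pics/w5.png',im['color'])
seg(im,'bgrip',*B,(240,0,400,300),.09);seg(im,'ygrip',*Y,(240,0,400,300),.09)
hsv=cv2.cvtColor(im['color'],cv2.COLOR_BGR2HSV)
print(env.look_for('torch',im)[:2],[at(t['location'],.006,im) for t in env.tip_of('torch',im)[:2]])
go([.565,.0365,.06],-4)"
```

```text
bgrip 817 [0.5335 0.0387] [0.0425 0.0153] 85.92 mean [0.5335 0.0387]
ygrip 791 [0.6052 0.0337] [0.0436 0.0113] 85.93 mean [0.6052 0.0338]
[{'box': [295.7, 156.9, 334.7, 218.2], 'p': 0.82}] []
t 12.2 p [0.5626 0.036  0.1984] az -4.07 tilt 0.01 f [ 0.4  0.7 -0.8] w 0.0856 gf 0.0
rz -0.0012 dx 0.0024 dy -0.0007 dz 0.1384
```

View pics/w5.png

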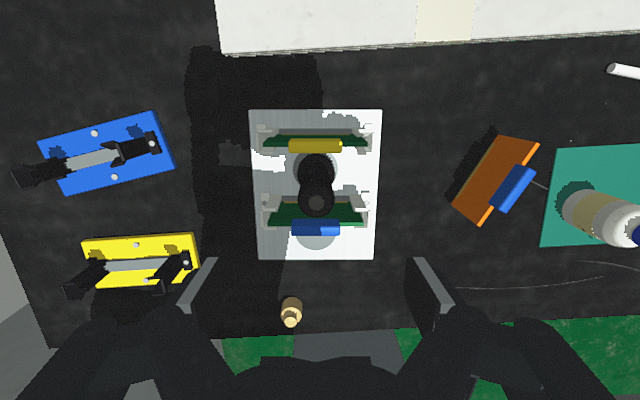

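The bottle stands upright on the mat at (600,215). The torch's top is at (317,203) and its foot at (316,168), centred between the fingers. I descend on the torch.

Emit:
arm_command(
  deltas=[
    {"rx": 0,"ry": 0,"rz": 0,"dx": 0.0035,"dy": -0.0005,"dz": 0.03,"fingers": 0.085},
    {"rx": 0,"ry": 0,"rz": 0,"dx": 0,"dy": 0,"dz": 0.04,"fingers": 0.085},
    {"rx": 0,"ry": 0,"rz": 0,"dx": 0,"dy": 0,"dz": 0.04,"fingers": 0.085},
    {"rx": 0,"ry": 0,"rz": 0,"dx": 0,"dy": 0,"dz": 0.03,"fingers": 0.085},
    {"rx": 0,"ry": 0,"rz": 0,"dx": 0,"dy": 0,"dz": 0,"fingers": 0.085},
    {"rx": 0,"ry": 0,"rz": 0,"dx": 0,"dy": 0,"dz": 0,"fingers": 0.025},
    {"rx": 0,"ry": 0,"rz": 0,"dx": 0,"dy": 0,"dz": 0,"fingers": 0.025},
    {"rx": 0,"ry": 0,"rz": 0,"dx": 0,"dy": 0,"dz": 0,"fingers": 0.025},
    {"rx": 0,"ry": 0,"rz": 0,"dx": 0,"dy": 0,"dz": 0,"fingers": 0.025},
    {"rx": 0,"ry": 0,"rz": 0,"dx": 0,"dy": 0,"dz": 0,"fingers": 0.025},
    {"rx": 0,"ry": 0,"rz": 0,"dx": 0,"dy": 0,"dz": 0,"fingers": 0.025},
  ],
)

```text
time_s: 13.3
position: [0.5671, 0.0372, 0.06]
tool_rot: [[0.998, -0.069, 0.003], [-0.069, -0.998, -0.001], [0.003, 0.0, -1.0]]
ft_force: [-0.3, -0.3, 6.7]
grip_width: 0.0383
gripper_force: 29.2
```

```bash
python3 -c "
from h import *
go([.5,-.385,.24],-4)"
```

```text
t 13.3 p [0.5671 0.0372 0.06  ] az -3.96 tilt 0.19 f [-0.3 -0.3  6.7] w 0.0383 gf 29.246731996536255
rz 0.0007 dx -0.0375 dy 0.4258 dz -0.18
```

Emit:
arm_command(
  deltas=[
    {"rx": 0,"ry": 0,"rz": 0,"dx": 0,"dy": 0,"dz": -0.01,"fingers": 0.025},
    {"rx": 0,"ry": 0,"rz": 0,"dx": 0,"dy": 0,"dz": -0.03,"fingers": 0.025},
    {"rx": 0,"ry": 0,"rz": 0,"dx": 0,"dy": 0,"dz": -0.045,"fingers": 0.025},
    {"rx": 0,"ry": 0,"rz": 0,"dx": 0,"dy": 0,"dz": -0.045,"fingers": 0.025},
    {"rx": 0,"ry": 0,"rz": 0,"dx": 0,"dy": 0,"dz": -0.05,"fingers": 0.025},
    {"rx": 0,"ry": 0,"rz": 0,"dx": 0,"dy": 0.02,"dz": 0,"fingers": 0.025},
    {"rx": 0,"ry": 0,"rz": 0,"dx": -0.004,"dy": 0.042,"dz": 0,"fingers": 0.025},
    {"rx": 0,"ry": 0,"rz": 0,"dx": -0.004,"dy": 0.042,"dz": 0,"fingers": 0.025},
    {"rx": 0,"ry": 0,"rz": 0,"dx": -0.004,"dy": 0.042,"dz": 0,"fingers": 0.025},
    {"rx": 0,"ry": 0,"rz": 0,"dx": -0.004,"dy": 0.042,"dz": 0,"fingers": 0.025},
    {"rx": 0,"ry": 0,"rz": 0,"dx": -0.004,"dy": 0.042,"dz": 0,"fingers": 0.025},
    {"rx": 0,"ry": 0,"rz": 0,"dx": -0.004,"dy": 0.042,"dz": 0,"fingers": 0.025},
  ],
)

```text
time_s: 14.5
position: [0.5226, -0.2337, 0.2391]
tool_rot: [[0.998, -0.069, 0.0], [-0.069, -0.998, -0.0], [0.0, 0.0, -1.0]]
ft_force: [0.9, 1.0, -1.0]
grip_width: 0.038
gripper_force: 30.3
```

Emit:
arm_command(
  deltas=[
    {"rx": 0,"ry": 0,"rz": 0,"dx": -0.004,"dy": 0.042,"dz": 0,"fingers": 0.025},
    {"rx": 0,"ry": 0,"rz": 0,"dx": -0.004,"dy": 0.042,"dz": 0,"fingers": 0.025},
    {"rx": 0,"ry": 0,"rz": 0,"dx": -0.004,"dy": 0.042,"dz": 0,"fingers": 0.025},
    {"rx": 0,"ry": 0,"rz": 0,"dx": 0,"dy": 0.028,"dz": 0,"fingers": 0.025},
    {"rx": 0,"ry": 0,"rz": 0,"dx": 0,"dy": 0,"dz": 0,"fingers": 0.025},
    {"rx": 0,"ry": 0,"rz": 0,"dx": 0,"dy": 0,"dz": 0.04,"fingers": 0.025},
    {"rx": 0,"ry": 0,"rz": 0,"dx": 0,"dy": 0,"dz": 0.045,"fingers": 0.025},
    {"rx": 0,"ry": 0,"rz": 0,"dx": 0,"dy": 0,"dz": 0.045,"fingers": 0.025},
    {"rx": 0,"ry": 0,"rz": 0,"dx": 0,"dy": 0,"dz": 0.035,"fingers": 0.025},
    {"rx": 0,"ry": 0,"rz": 0,"dx": 0,"dy": 0,"dz": 0.013,"fingers": 0.025},
    {"rx": 0,"ry": 0,"rz": 0,"dx": 0,"dy": 0,"dz": 0,"fingers": 0.025},
    {"rx": 0,"ry": 0,"rz": 0,"dx": 0,"dy": 0,"dz": 0,"fingers": 0.025},
  ],
)

```text
time_s: 15.7
position: [0.5016, -0.3855, 0.0624]
tool_rot: [[0.998, -0.069, 0.002], [-0.069, -0.998, -0.002], [0.002, 0.002, -1.0]]
ft_force: [-0.3, -0.9, -1.6]
grip_width: 0.0383
gripper_force: 30.1
```

Emit:
arm_command(
  deltas=[
    {"rx": 0,"ry": 0,"rz": 0,"dx": 0,"dy": 0,"dz": 0.003,"fingers": 0.025},
    {"rx": 0,"ry": 0,"rz": 0,"dx": 0,"dy": 0,"dz": 0.0015,"fingers": 0.025},
    {"rx": 0,"ry": 0,"rz": 0,"dx": 0,"dy": 0,"dz": 0,"fingers": 0.025},
    {"rx": 0,"ry": 0,"rz": 0,"dx": 0,"dy": 0,"dz": 0,"fingers": 0.025},
  ],
)

```text
time_s: 16.1
position: [0.5012, -0.3855, 0.0568]
tool_rot: [[0.998, -0.069, 0.001], [-0.069, -0.998, -0.001], [0.001, 0.001, -1.0]]
ft_force: [-0.3, 0.1, 4.6]
grip_width: 0.0381
gripper_force: 30.5
```

Emit:
arm_command(
  deltas=[
    {"rx": 0,"ry": 0,"rz": 0,"dx": 0,"dy": 0,"dz": 0,"fingers": 0.06},
    {"rx": 0,"ry": 0,"rz": 0,"dx": 0,"dy": 0,"dz": 0,"fingers": 0.085},
    {"rx": 0,"ry": 0,"rz": 0,"dx": 0,"dy": 0,"dz": 0,"fingers": 0.085},
    {"rx": 0,"ry": 0,"rz": 0,"dx": 0,"dy": 0,"dz": 0,"fingers": 0.085},
    {"rx": 0,"ry": 0,"rz": 0,"dx": 0,"dy": 0,"dz": -0.01,"fingers": 0.085},
    {"rx": 0,"ry": 0,"rz": 0,"dx": 0,"dy": 0,"dz": -0.04,"fingers": 0.085},
    {"rx": 0,"ry": 0,"rz": 0,"dx": 0,"dy": 0,"dz": -0.04,"fingers": 0.085},
    {"rx": 0,"ry": 0,"rz": 0,"dx": 0,"dy": 0,"dz": -0.04,"fingers": 0.085},
    {"rx": 0,"ry": 0,"rz": 0,"dx": 0,"dy": 0,"dz": -0.04,"fingers": 0.085},
    {"rx": 0,"ry": 0,"rz": 0,"dx": 0,"dy": 0,"dz": 0,"fingers": 0.085},
  ],
)

```text
time_s: 17.1
position: [0.502, -0.3863, 0.2328]
tool_rot: [[0.998, -0.069, 0.008], [-0.069, -0.998, -0.009], [0.008, 0.008, -1.0]]
ft_force: [-0.4, -0.0, 0.5]
grip_width: 0.0853
gripper_force: 0.0
```

Emit:
arm_command(
  deltas=[
    {"rx": 0,"ry": 0,"rz": -0.131,"dx": 0,"dy": 0,"dz": 0,"fingers": 0.06},
    {"rx": 0,"ry": 0,"rz": -0.131,"dx": 0,"dy": 0,"dz": 0,"fingers": 0.06},
    {"rx": 0,"ry": 0,"rz": -0.131,"dx": 0,"dy": 0,"dz": 0,"fingers": 0.06},
    {"rx": 0,"ry": 0,"rz": -0.131,"dx": 0,"dy": 0,"dz": 0,"fingers": 0.06},
    {"rx": 0,"ry": 0,"rz": -0.131,"dx": 0,"dy": 0,"dz": 0,"fingers": 0.06},
    {"rx": 0,"ry": 0,"rz": -0.131,"dx": 0,"dy": 0,"dz": 0,"fingers": 0.06},
    {"rx": 0,"ry": 0,"rz": -0.131,"dx": 0,"dy": 0,"dz": 0,"fingers": 0.06},
    {"rx": 0,"ry": 0,"rz": -0.131,"dx": 0,"dy": 0,"dz": 0,"fingers": 0.06},
    {"rx": 0,"ry": 0,"rz": -0.131,"dx": 0,"dy": 0,"dz": 0,"fingers": 0.06},
    {"rx": 0,"ry": 0,"rz": -0.131,"dx": 0,"dy": 0,"dz": 0,"fingers": 0.06},
    {"rx": 0,"ry": 0,"rz": -0.131,"dx": 0,"dy": 0,"dz": 0,"fingers": 0.06},
    {"rx": 0,"ry": 0,"rz": -0.13,"dx": 0,"dy": 0,"dz": 0,"fingers": 0.06},
  ],
)

```text
time_s: 18.3
position: [0.5006, -0.385, 0.2258]
tool_rot: [[0.064, 0.998, -0.0], [0.998, -0.064, 0.0], [0.0, -0.0, -1.0]]
ft_force: [0.1, 0.4, -0.9]
grip_width: 0.0599
gripper_force: 0.0
```

```bash
python3 -c "
from h import *
go([.53,.0388,.21],86.03)"
```

```text
t 18.3 p [ 0.5006 -0.385   0.2258] az 86.36 tilt 0.02 f [ 0.1  0.4 -0.9] w 0.0599 gf 0.0
rz 0.0057 dx 0.4248 dy -0.0 dz 0.0158
```

Emit:
arm_command(
  deltas=[
    {"rx": 0,"ry": 0,"rz": 0,"dx": 0.0425,"dy": 0,"dz": 0,"fingers": 0.06},
    {"rx": 0,"ry": 0,"rz": 0,"dx": 0.0425,"dy": 0,"dz": 0,"fingers": 0.06},
    {"rx": 0,"ry": 0,"rz": 0,"dx": 0.0425,"dy": 0,"dz": 0,"fingers": 0.06},
    {"rx": 0,"ry": 0,"rz": 0,"dx": 0.0425,"dy": 0,"dz": 0,"fingers": 0.06},
    {"rx": 0,"ry": 0,"rz": 0,"dx": 0.0425,"dy": 0,"dz": 0,"fingers": 0.06},
    {"rx": 0,"ry": 0,"rz": 0,"dx": 0.0425,"dy": 0,"dz": 0,"fingers": 0.06},
    {"rx": 0,"ry": 0,"rz": 0,"dx": 0.0425,"dy": 0,"dz": 0,"fingers": 0.06},
    {"rx": 0,"ry": 0,"rz": 0,"dx": 0.0425,"dy": 0,"dz": 0,"fingers": 0.06},
    {"rx": 0,"ry": 0,"rz": 0,"dx": 0.0425,"dy": 0,"dz": 0,"fingers": 0.06},
    {"rx": 0,"ry": 0,"rz": 0,"dx": 0.0425,"dy": 0,"dz": 0,"fingers": 0.06},
    {"rx": 0,"ry": 0,"rz": 0,"dx": 0,"dy": 0,"dz": 0,"fingers": 0.06},
    {"rx": 0,"ry": 0,"rz": 0,"dx": 0,"dy": 0,"dz": 0,"fingers": 0.06},
  ],
)

```text
time_s: 19.5
position: [0.5299, 0.0395, 0.2259]
tool_rot: [[0.067, 0.998, -0.0], [0.998, -0.067, -0.0], [-0.0, -0.0, -1.0]]
ft_force: [0.2, -0.1, -0.3]
grip_width: 0.0596
gripper_force: 0.0
```

```bash
python3 -c "
from h import *
im=env.get_image('wrist');cv2.imwrite('pics/w6.png',im['color']);print(im['eye'])
for z in (.09,.07):
  seg(im,'bgrip',*B,(180,0,480,260),z);seg(im,'ygrip',*Y,(180,0,480,260),z)
go([.53,.0388,.062],86.03)
s=env.get_image('side');cv2.imwrite('pics/s2.png',cv2.resize(s['color'][130:350,180:400],None,fx=2.7,fy=2.7))
"
```

```text
[0.5351 0.1197 0.3692]
bgrip 1360 [0.5529 0.1115] [0.1916 0.0494] 62.7 mean [0.5667 0.1324]
ygrip 2280 [0.5435 0.1144] [0.0512 0.2361] 41.02 mean [0.52   0.1377]
bgrip 1360 [0.5542 0.1109] [0.2053 0.0529] 62.7 mean [0.569  0.1333]
ygrip 2280 [0.5441 0.1141] [0.0549 0.253 ] 41.02 mean [0.5189 0.1389]
t 19.55 p [0.53   0.0386 0.2258] az 86.06 tilt 0.02 f [-0.3 -1.  -0.3] w 0.06 gf 0.0
rz 0.0006 dx 0.0002 dy -0.0 dz 0.1638
```

View pics/w6.png

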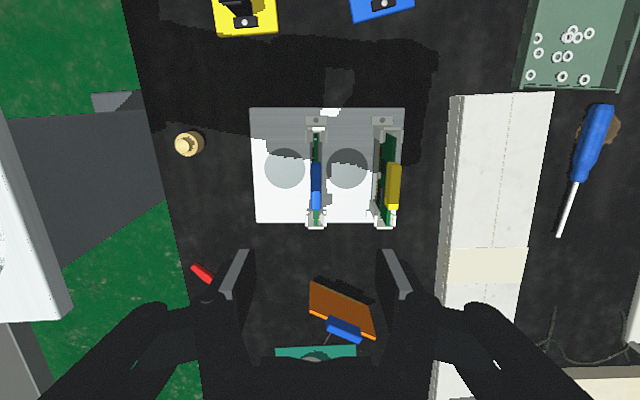

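View pics/s2.png

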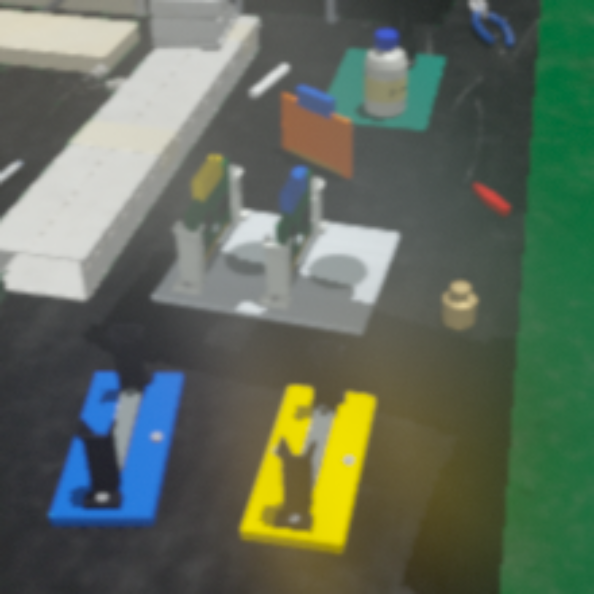

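Wrist view: the blue grip at (316,185) and yellow grip at (393,185), both with free sides. Side view: the bottle stands on the mat, but the torch is out of sight. I check the torch numerically.

```bash
python3 -c "
from h import *
im=env.get_image('wrist')
for z in (.09,.08):
  seg(im,'bgrip',*B,(300,150,335,220),z);seg(im,'ygrip',*Y,(378,150,410,220),z)
s=env.get_image('side');print('torch proj',proj([.501,-.3855,.003],s),proj([.501,-.3855,.119],s),'bottle',proj([.5,-.2654,.003],s),proj([.5,-.2654,.092],s))
for n in ('top','side'):
  i=env.get_image(n)
  for q in('torch','bottle'): print(n,q,[(t['p'],np.round(t['box'])) for t in env.look_for(q,i)[:2]],[(t['p'],at(t['location'],.003,i)) for t in env.tip_of(q,i)[:2]])
  if n=='top': cv2.imwrite('pics/t2.png',cv2.resize(i['color'][140:250,270:490],None,fx=3.5,fy=3.5));print(proj([.501,-.3855,.119],i))
"
```

```text
bgrip 488 [0.5296 0.0407] [0.0464 0.0095] 86.24 mean [0.5301 0.041 ]
ygrip 700 [0.6016 0.0356] [0.0465 0.0141] 86.23 mean [0.6017 0.0364]
bgrip 488 [0.5294 0.0379] [0.0481 0.0098] 86.24 mean [0.5299 0.0382]
ygrip 700 [0.6039 0.0326] [0.0481 0.0146] 86.23 mean [0.604  0.0335]
torch proj [327.9574 152.7627] [329.1591 118.0156] bottle [322.5541 169.611 ] [323.3117 141.5453]
top torch [(0.81, array([455., 191., 485., 208.]))] [(0.85, array([ 0.4975, -0.3831,  0.003 ]))]
top bottle [(0.9, array([408., 188., 431., 207.]))] [(0.58, array([ 0.5052, -0.2575,  0.003 ]))]
[479.4325 193.2169]
side torch [(0.78, array([322., 122., 334., 154.]))] [(0.65, array([0.6058, 0.2612, 0.003 ])), (0.62, array([ 0.5077, -0.3746,  0.003 ]))]
side bottle [(0.95, array([317., 141., 331., 173.]))] [(0.86, array([ 0.5001, -0.2727,  0.003 ]))]
```

View pics/t2.png

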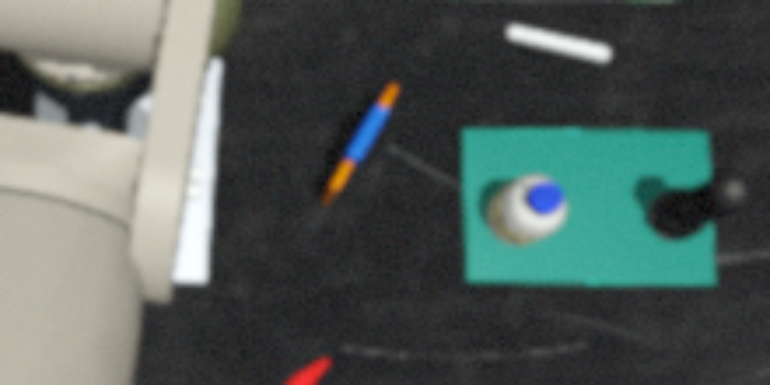

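Both stand upright on the mat: bottle at crop (525,210), torch at (690,205). I go down on the blue card grip.

Emit:
arm_command(
  deltas=[
    {"rx": 0,"ry": 0,"rz": 0,"dx": 0,"dy": 0,"dz": 0.04,"fingers": 0.05},
    {"rx": 0,"ry": 0,"rz": 0,"dx": 0,"dy": 0,"dz": 0.04,"fingers": 0.05},
    {"rx": 0,"ry": 0,"rz": 0,"dx": 0,"dy": 0,"dz": 0.04,"fingers": 0.05},
    {"rx": 0,"ry": 0,"rz": 0,"dx": 0,"dy": 0,"dz": 0.03,"fingers": 0.05},
    {"rx": 0,"ry": 0,"rz": 0,"dx": 0,"dy": 0,"dz": 0.013,"fingers": 0.05},
    {"rx": 0,"ry": 0,"rz": 0,"dx": 0,"dy": 0,"dz": 0,"fingers": 0.05},
    {"rx": 0,"ry": 0,"rz": 0,"dx": 0,"dy": 0,"dz": 0,"fingers": 0.02},
    {"rx": 0,"ry": 0,"rz": 0,"dx": 0,"dy": 0,"dz": 0,"fingers": 0.0},
    {"rx": 0,"ry": 0,"rz": 0,"dx": 0,"dy": 0,"dz": 0,"fingers": 0.0},
    {"rx": 0,"ry": 0,"rz": 0,"dx": 0,"dy": 0,"dz": 0,"fingers": 0.0},
    {"rx": 0,"ry": 0,"rz": 0,"dx": 0,"dy": 0,"dz": 0,"fingers": 0.0},
    {"rx": 0,"ry": 0,"rz": 0,"dx": 0,"dy": 0,"dz": 0,"fingers": 0.0},
  ],
  squeeze=40,
)

```text
time_s: 21.4
position: [0.5305, 0.0388, 0.064]
tool_rot: [[0.069, 0.998, 0.002], [0.998, -0.069, -0.0], [-0.0, 0.002, -1.0]]
ft_force: [-1.2, 0.8, 5.9]
grip_width: 0.0091
gripper_force: 39.6
```

Emit:
arm_command(
  deltas=[
    {"rx": 0,"ry": 0,"rz": 0,"dx": 0,"dy": 0,"dz": -0.005,"fingers": 0.0},
    {"rx": 0,"ry": 0,"rz": 0,"dx": 0,"dy": 0,"dz": -0.015,"fingers": 0.0},
    {"rx": 0,"ry": 0,"rz": 0,"dx": 0,"dy": 0,"dz": -0.02,"fingers": 0.0},
    {"rx": 0,"ry": 0,"rz": 0,"dx": 0,"dy": 0,"dz": -0.025,"fingers": 0.0},
    {"rx": 0,"ry": 0,"rz": 0,"dx": 0,"dy": 0,"dz": -0.035,"fingers": 0.0},
    {"rx": 0,"ry": 0,"rz": 0,"dx": 0,"dy": 0,"dz": -0.04,"fingers": 0.0},
    {"rx": 0,"ry": 0,"rz": 0,"dx": 0,"dy": 0,"dz": -0.04,"fingers": 0.0},
    {"rx": 0,"ry": 0,"rz": 0,"dx": 0,"dy": 0,"dz": 0,"fingers": 0.0},
    {"rx": 0,"ry": 0,"rz": -0.122,"dx": 0,"dy": 0,"dz": 0,"fingers": 0.0},
    {"rx": 0,"ry": 0,"rz": -0.12,"dx": 0,"dy": 0,"dz": 0,"fingers": 0.0},
    {"rx": 0,"ry": 0,"rz": 0,"dx": 0,"dy": 0,"dz": 0,"fingers": 0.0},
  ],
)

```text
time_s: 22.5
position: [0.5298, 0.0389, 0.2424]
tool_rot: [[-0.173, 0.985, -0.001], [0.985, 0.173, 0.0], [0.0, -0.001, -1.0]]
ft_force: [-0.7, -0.1, -1.6]
grip_width: 0.0091
gripper_force: 39.2
```

```bash
python3 -c "
from h import *
im=env.get_image('wrist');cv2.imwrite('pics/w7.png',im['color']);print(im['eye'])
go([.5983,.258,.24],99.9)
seg(im,'ysock',*Y,(100,0,315,200),.01);seg(im,'bsock',*B,(250,0,480,150),.01)
"
```

```text
[0.5159 0.118  0.3857]
t 22.55 p [0.5298 0.0389 0.2424] az 99.77 tilt 0.05 f [-0.7 -0.3 -0.8] w 0.0091 gf 39.15401637554169
rz -0.0023 dx 0.2041 dy 0.1051 dz 0.0024
ysock 1130 [0.4683 0.1944] [0.064  0.0273] 9.86 mean [0.4715 0.1964]
bsock 1626 [0.6061 0.2125] [0.0655 0.0389] 9.91 mean [0.6018 0.2093]
```

View pics/w7.png

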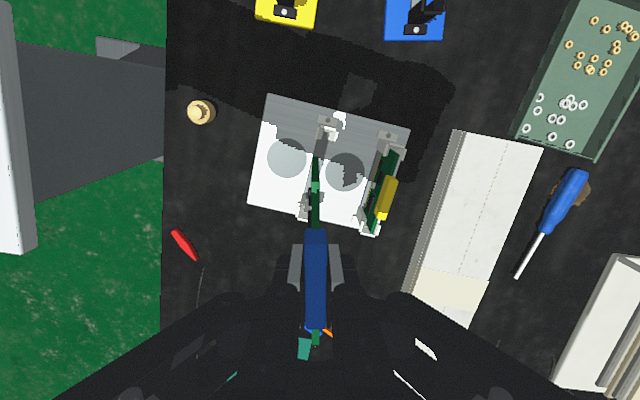

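The card hangs straight at column 315, its grip at (316,278) between the pads, with the socket ends at the top. I move halfway, so the camera stands over the blue socket.

Emit:
arm_command(
  deltas=[
    {"rx": 0,"ry": 0,"rz": 0,"dx": 0.02,"dy": 0.02,"dz": 0,"fingers": 0.0},
    {"rx": 0,"ry": 0,"rz": 0,"dx": 0.03,"dy": 0.03,"dz": 0,"fingers": 0.0},
    {"rx": 0,"ry": 0,"rz": 0,"dx": 0.03,"dy": 0.03,"dz": 0,"fingers": 0.0},
    {"rx": 0,"ry": 0,"rz": 0,"dx": 0.02,"dy": 0.025,"dz": 0,"fingers": 0.0},
    {"rx": 0,"ry": 0,"rz": 0,"dx": 0,"dy": 0,"dz": 0,"fingers": 0.0},
    {"rx": 0,"ry": 0,"rz": 0,"dx": 0,"dy": 0,"dz": 0,"fingers": 0.0},
    {"rx": 0,"ry": 0,"rz": 0,"dx": 0,"dy": 0,"dz": 0,"fingers": 0.0},
  ],
)

```text
time_s: 23.25
position: [0.6159, 0.1548, 0.2427]
tool_rot: [[-0.17, 0.985, -0.001], [0.985, 0.17, -0.0], [-0.0, -0.001, -1.0]]
ft_force: [-1.1, -1.1, -1.3]
grip_width: 0.0095
gripper_force: 39.3
```

```bash
python3 -c "
from h import *
im=env.get_image('wrist');cv2.imwrite('pics/w8.png',im['color']);print(im['eye'])
p,R=st()
r=seg(im,'bsock',*B,(200,0,440,215),.01);print(cv2.boxPoints(r))
for q in ['blue_socket','blue_card']: print([(t['p'],t['location'],at(t['location'],0,im)) for t in env.tip_of(q,im)[:2]])
r=seg(im,'grip',*B,(290,216,345,340),p[2]+.0265);print((np.r_[r[0],0]-p*[1,1,0])@R)
"
```

```text
[0.6022 0.234  0.386 ]
t 23.3 p [0.6159 0.1547 0.243 ] az 99.8 tilt 0.01 f [ 0.2  0.7 -0.6] w 0.0094 gf 39.28642988204956
bsock 5310 [0.5987 0.2591] [0.0647 0.1325] 9.94 mean [0.5981 0.2621]
[[0.5554 0.3187]
 [0.5782 0.1882]
 [0.642  0.1994]
 [0.6191 0.3299]]
[(0.7, [317.4, 72.9], array([0.5999, 0.2603, 0.    ]))]
[(0.84, [313.8, 221.7], array([0.627 , 0.0768, 0.    ]))]
grip 2229 [0.6149 0.1593] [0.0101 0.0507] 9.9 mean [0.6148 0.1605]
[ 0.0048 -0.0002 -0.    ]
```

View pics/w8.png

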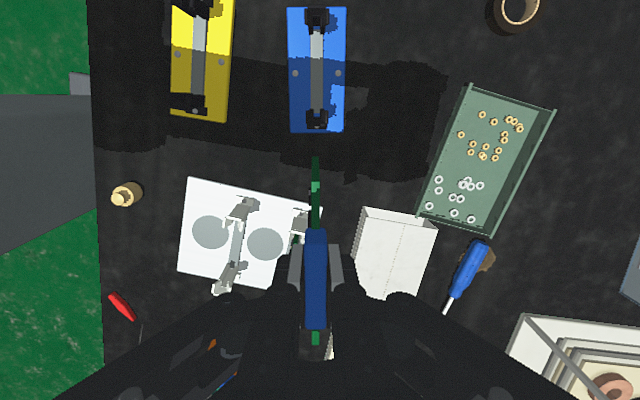

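```bash
python3 -c "
from h import *
im=env.get_image('wrist');p,R=st()
c=im['color'];print(c[148:166:1,316].tolist())
for r in (155,157,159): print(r,(at((316,r),p[2]+.010,im)-p)@R)
go([.5987,.2591,.243],99.94)
"
```

```text
t 23.45 p [0.6161 0.1548 0.2432] az 99.83 tilt 0.02 f [-0.7  0.5 -0.6] w 0.0092 gf 39.2862206697464
[[34, 36, 36], [29, 31, 29], [30, 28, 27], [34, 35, 31], [35, 34, 32], [30, 32, 34], [31, 32, 32], [24, 22, 25], [33, 49, 26], [37, 56, 24], [35, 57, 18], [28, 54, 14], [31, 56, 18], [37, 54, 11], [33, 56, 21], [31, 54, 16], [29, 54, 11], [37, 57, 25]]
155 [ 0.0564  0.0002 -0.01  ]
157 [ 0.0555  0.0002 -0.01  ]
159 [ 0.0547  0.0002 -0.01  ]
t 23.45 p [0.6161 0.1548 0.2432] az 99.83 tilt 0.02 f [-0.7  0.5 -0.6] w 0.0092 gf 39.2862206697464
rz -0.0018 dx 0.1058 dy 0.0009 dz 0.0002
```

Emit:
arm_command(
  deltas=[
    {"rx": 0,"ry": 0,"rz": -0.002,"dx": 0.025,"dy": 0.0009,"dz": 0,"fingers": 0.0},
    {"rx": 0,"ry": 0,"rz": 0,"dx": 0.035,"dy": 0,"dz": 0,"fingers": 0.0},
    {"rx": 0,"ry": 0,"rz": 0,"dx": 0.03,"dy": 0,"dz": 0,"fingers": 0.0},
    {"rx": 0,"ry": 0,"rz": 0,"dx": 0.0154,"dy": 0,"dz": 0,"fingers": 0.0},
    {"rx": 0,"ry": 0,"rz": 0,"dx": 0,"dy": 0,"dz": 0,"fingers": 0.0},
    {"rx": 0,"ry": 0,"rz": 0,"dx": 0,"dy": 0,"dz": 0.03,"fingers": 0.0},
    {"rx": 0,"ry": 0,"rz": 0,"dx": 0,"dy": 0,"dz": 0.04,"fingers": 0.0},
    {"rx": 0,"ry": 0,"rz": 0,"dx": 0,"dy": 0,"dz": 0.03,"fingers": 0.0},
    {"rx": 0,"ry": 0,"rz": 0,"dx": 0,"dy": 0,"dz": 0,"fingers": 0.0},
    {"rx": 0,"ry": 0,"rz": 0,"dx": 0,"dy": 0,"dz": 0,"fingers": 0.0},
  ],
)

```text
time_s: 24.45
position: [0.5996, 0.2584, 0.1439]
tool_rot: [[-0.173, 0.985, 0.001], [0.985, 0.173, -0.0], [-0.0, 0.001, -1.0]]
ft_force: [-0.5, 0.3, 0.2]
grip_width: 0.0092
gripper_force: 39.3
```

```bash
python3 -c "
from h import *
go([.5987,.2591,.068],99.94)
"
```

```text
t 24.45 p [0.5996 0.2584 0.1439] az 99.96 tilt 0.04 f [-0.5  0.3  0.2] w 0.0092 gf 39.2751681804657
rz 0.0003 dx 0.0009 dy -0.0008 dz 0.0759
```

Emit:
arm_command(
  deltas=[
    {"rx": 0,"ry": 0,"rz": 0,"dx": 0.0004,"dy": -0.0006,"dz": 0.01,"fingers": 0.0},
    {"rx": 0,"ry": 0,"rz": 0,"dx": 0,"dy": 0,"dz": 0.008,"fingers": 0.0},
    {"rx": 0,"ry": 0,"rz": 0,"dx": 0,"dy": 0,"dz": 0.008,"fingers": 0.0},
    {"rx": 0,"ry": 0,"rz": 0,"dx": 0,"dy": 0,"dz": 0.008,"fingers": 0.0},
    {"rx": 0,"ry": 0,"rz": 0,"dx": 0,"dy": 0,"dz": 0,"fingers": 0.0},
  ],
)

```text
time_s: 24.95
position: [0.5977, 0.2596, 0.1075]
tool_rot: [[-0.174, 0.985, -0.002], [0.985, 0.174, -0.001], [-0.0, -0.002, -1.0]]
ft_force: [-0.7, -0.2, -0.2]
grip_width: 0.0093
gripper_force: 39.3
```

Emit:
arm_command(
  deltas=[
    {"rx": 0,"ry": 0,"rz": 0,"dx": 0,"dy": 0,"dz": 0.006,"fingers": 0.0},
    {"rx": 0,"ry": 0,"rz": 0,"dx": 0,"dy": 0,"dz": 0.006,"fingers": 0.0},
    {"rx": 0,"ry": 0,"rz": 0,"dx": 0,"dy": 0,"dz": 0.006,"fingers": 0.0},
    {"rx": 0,"ry": 0,"rz": 0,"dx": 0,"dy": 0,"dz": 0,"fingers": 0.0},
  ],
)

```text
time_s: 25.35
position: [0.5978, 0.2596, 0.0897]
tool_rot: [[-0.174, 0.985, -0.002], [0.985, 0.174, -0.0], [-0.0, -0.002, -1.0]]
ft_force: [0.2, -0.1, -0.2]
grip_width: 0.0092
gripper_force: 39.3
```

In the grooves without any force. I continue to the seat.

Emit:
arm_command(
  deltas=[
    {"rx": 0,"ry": 0,"rz": 0,"dx": 0,"dy": 0,"dz": 0.006,"fingers": 0.0},
    {"rx": 0,"ry": 0,"rz": 0,"dx": 0,"dy": 0,"dz": 0.006,"fingers": 0.0},
    {"rx": 0,"ry": 0,"rz": 0,"dx": 0,"dy": 0,"dz": 0.006,"fingers": 0.0},
    {"rx": 0,"ry": 0,"rz": 0,"dx": 0,"dy": 0,"dz": 0.002,"fingers": 0.0},
    {"rx": 0,"ry": 0,"rz": 0,"dx": 0,"dy": 0,"dz": 0,"fingers": 0.0},
  ],
)

```text
time_s: 25.85
position: [0.5981, 0.2597, 0.0704]
tool_rot: [[-0.174, 0.985, -0.001], [0.985, 0.174, -0.0], [-0.0, -0.001, -1.0]]
ft_force: [0.2, 0.5, -0.8]
grip_width: 0.0093
gripper_force: 39.3
```

Emit:
arm_command(
  deltas=[
    {"rx": 0,"ry": 0,"rz": 0,"dx": 0,"dy": 0,"dz": 0.0015,"fingers": 0.0},
    {"rx": 0,"ry": 0,"rz": 0,"dx": 0,"dy": 0,"dz": 0.001,"fingers": 0.0},
    {"rx": 0,"ry": 0,"rz": 0,"dx": 0,"dy": 0,"dz": 0,"fingers": 0.0},
    {"rx": 0,"ry": 0,"rz": 0,"dx": 0,"dy": 0,"dz": 0,"fingers": 0.0},
  ],
)

```text
time_s: 26.25
position: [0.5983, 0.2597, 0.0684]
tool_rot: [[-0.174, 0.985, 0.0], [0.985, 0.174, 0.0], [0.0, 0.0, -1.0]]
ft_force: [-0.1, 0.6, -0.8]
grip_width: 0.0092
gripper_force: 39.3
```

Emit:
arm_command(
  deltas=[
    {"rx": 0,"ry": 0,"rz": 0,"dx": 0,"dy": 0,"dz": 0.0015,"fingers": 0.0},
    {"rx": 0,"ry": 0,"rz": 0,"dx": 0,"dy": 0,"dz": 0.001,"fingers": 0.0},
    {"rx": 0,"ry": 0,"rz": 0,"dx": 0,"dy": 0,"dz": 0,"fingers": 0.0},
    {"rx": 0,"ry": 0,"rz": 0,"dx": 0,"dy": 0,"dz": 0,"fingers": 0.0},
  ],
)

```text
time_s: 26.65
position: [0.5987, 0.2598, 0.068]
tool_rot: [[-0.174, 0.985, 0.003], [0.985, 0.174, 0.0], [0.0, 0.003, -1.0]]
ft_force: [-3.4, -2.3, 12.9]
grip_width: 0.0094
gripper_force: 41.4
```

Seated: contact at exactly the expected 0.068. I release and go to the yellow card.

Emit:
arm_command(
  deltas=[
    {"rx": 0,"ry": 0,"rz": 0,"dx": 0,"dy": 0,"dz": 0,"fingers": 0.05},
    {"rx": 0,"ry": 0,"rz": 0,"dx": 0,"dy": 0,"dz": 0,"fingers": 0.05},
    {"rx": 0,"ry": 0,"rz": 0,"dx": 0,"dy": 0,"dz": 0,"fingers": 0.05},
    {"rx": 0,"ry": 0,"rz": 0,"dx": 0,"dy": 0,"dz": -0.01,"fingers": 0.05},
    {"rx": 0,"ry": 0,"rz": 0,"dx": 0,"dy": 0,"dz": -0.04,"fingers": 0.05},
    {"rx": 0,"ry": 0,"rz": 0,"dx": 0,"dy": 0,"dz": -0.04,"fingers": 0.05},
    {"rx": 0,"ry": 0,"rz": 0,"dx": 0,"dy": 0,"dz": -0.04,"fingers": 0.05},
    {"rx": 0,"ry": 0,"rz": 0,"dx": 0,"dy": 0,"dz": -0.03,"fingers": 0.05},
    {"rx": 0,"ry": 0,"rz": 0.122,"dx": 0,"dy": 0,"dz": 0,"fingers": 0.05},
    {"rx": 0,"ry": 0,"rz": 0.121,"dx": 0,"dy": 0,"dz": 0,"fingers": 0.05},
    {"rx": 0,"ry": 0,"rz": 0,"dx": 0,"dy": 0,"dz": 0,"fingers": 0.05},
  ],
)

```text
time_s: 27.75
position: [0.5982, 0.2597, 0.2265]
tool_rot: [[0.069, 0.998, 0.001], [0.998, -0.069, 0.0], [0.0, 0.001, -1.0]]
ft_force: [0.2, -0.1, -0.4]
grip_width: 0.0501
gripper_force: 0.0
```

```bash
python3 -c "
from h import *
go([.603,.0338,.22],86.05)
"
```

```text
t 27.75 p [0.5982 0.2597 0.2265] az 86.04 tilt 0.04 f [ 0.2 -0.1 -0.4] w 0.0501 gf 0.0
rz -0.0001 dx -0.225 dy 0.0203 dz 0.0065
```

Emit:
arm_command(
  deltas=[
    {"rx": 0,"ry": 0,"rz": 0,"dx": -0.0375,"dy": 0.0034,"dz": 0,"fingers": 0.05},
    {"rx": 0,"ry": 0,"rz": 0,"dx": -0.0375,"dy": 0.0034,"dz": 0,"fingers": 0.05},
    {"rx": 0,"ry": 0,"rz": 0,"dx": -0.0375,"dy": 0.0034,"dz": 0,"fingers": 0.05},
    {"rx": 0,"ry": 0,"rz": 0,"dx": -0.0375,"dy": 0.0034,"dz": 0,"fingers": 0.05},
    {"rx": 0,"ry": 0,"rz": 0,"dx": -0.0375,"dy": 0.0034,"dz": 0,"fingers": 0.05},
    {"rx": 0,"ry": 0,"rz": 0,"dx": -0.0375,"dy": 0.0034,"dz": 0,"fingers": 0.05},
    {"rx": 0,"ry": 0,"rz": 0,"dx": 0,"dy": 0,"dz": 0,"fingers": 0.05},
    {"rx": 0,"ry": 0,"rz": 0,"dx": 0,"dy": 0,"dz": 0,"fingers": 0.05},
    {"rx": 0,"ry": 0,"rz": 0,"dx": 0,"dy": 0,"dz": 0,"fingers": 0.05},
  ],
)

```text
time_s: 28.65
position: [0.6032, 0.0348, 0.2259]
tool_rot: [[0.066, 0.998, -0.0], [0.998, -0.066, 0.0], [0.0, -0.0, -1.0]]
ft_force: [-1.1, -0.2, 0.3]
grip_width: 0.0501
gripper_force: 0.0
```

```bash
python3 -c "
from h import *
im=env.get_image('wrist');cv2.imwrite('pics/w9.png',im['color'])
seg(im,'ygrip',*Y,(280,100,350,260),.09);seg(im,'bcard',*B,(250,0,400,100),.094)
go([.603,.0338,.0625],86.03)
"
```

```text
ygrip 494 [0.6037 0.0354] [0.0466 0.0096] 86.2 mean [0.604  0.0356]
bcard 909 [0.6077 0.178 ] [0.0164 0.0511] 86.19 mean [0.6041 0.1797]
t 28.7 p [0.6032 0.035  0.2259] az 86.25 tilt 0.01 f [ 0.2  0.4 -0.3] w 0.0503 gf 0.0
rz 0.0038 dx -0.0012 dy -0.0002 dz 0.1634
```

View pics/w9.png

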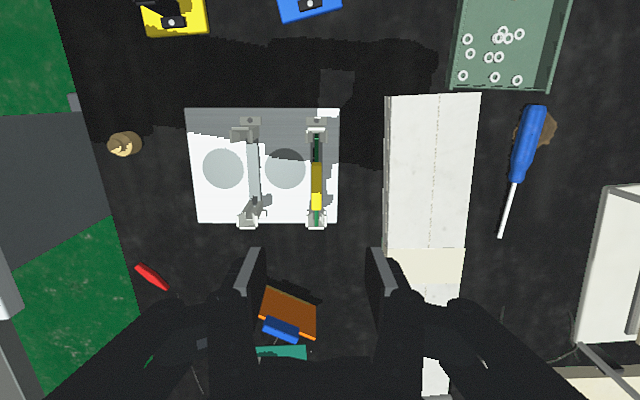

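The yellow grip at (317,185) lies midway between the fingers at (253,270) and (380,270). The white duct edge is clear, so I descend.

Emit:
arm_command(
  deltas=[
    {"rx": 0,"ry": 0,"rz": 0,"dx": -0.001,"dy": 0,"dz": 0.04,"fingers": 0.05},
    {"rx": 0,"ry": 0,"rz": 0,"dx": 0,"dy": 0,"dz": 0.04,"fingers": 0.05},
    {"rx": 0,"ry": 0,"rz": 0,"dx": 0,"dy": 0,"dz": 0.04,"fingers": 0.05},
    {"rx": 0,"ry": 0,"rz": 0,"dx": 0,"dy": 0,"dz": 0.03,"fingers": 0.05},
    {"rx": 0,"ry": 0,"rz": 0,"dx": 0,"dy": 0,"dz": 0.013,"fingers": 0.05},
    {"rx": 0,"ry": 0,"rz": 0,"dx": 0,"dy": 0,"dz": 0,"fingers": 0.05},
    {"rx": 0,"ry": 0,"rz": 0,"dx": 0,"dy": 0,"dz": 0,"fingers": 0.02},
    {"rx": 0,"ry": 0,"rz": 0,"dx": 0,"dy": 0,"dz": 0,"fingers": 0.0},
    {"rx": 0,"ry": 0,"rz": 0,"dx": 0,"dy": 0,"dz": 0,"fingers": 0.0},
    {"rx": 0,"ry": 0,"rz": 0,"dx": 0,"dy": 0,"dz": 0,"fingers": 0.0},
    {"rx": 0,"ry": 0,"rz": 0,"dx": 0,"dy": 0,"dz": 0,"fingers": 0.0},
    {"rx": 0,"ry": 0,"rz": 0,"dx": 0,"dy": 0,"dz": 0,"fingers": 0.0},
  ],
)

```text
time_s: 29.9
position: [0.604, 0.0328, 0.0644]
tool_rot: [[0.068, 0.998, 0.003], [0.998, -0.068, -0.0], [-0.0, 0.003, -1.0]]
ft_force: [-1.2, -0.2, 6.8]
grip_width: 0.0095
gripper_force: 40.0
```

Emit:
arm_command(
  deltas=[
    {"rx": 0,"ry": 0,"rz": 0,"dx": 0,"dy": 0,"dz": -0.005,"fingers": 0.0},
    {"rx": 0,"ry": 0,"rz": 0,"dx": 0,"dy": 0,"dz": -0.015,"fingers": 0.0},
    {"rx": 0,"ry": 0,"rz": 0,"dx": 0,"dy": 0,"dz": -0.02,"fingers": 0.0},
    {"rx": 0,"ry": 0,"rz": 0,"dx": 0,"dy": 0,"dz": -0.025,"fingers": 0.0},
    {"rx": 0,"ry": 0,"rz": 0,"dx": 0,"dy": 0,"dz": -0.035,"fingers": 0.0},
    {"rx": 0,"ry": 0,"rz": 0,"dx": 0,"dy": 0,"dz": -0.04,"fingers": 0.0},
    {"rx": 0,"ry": 0,"rz": 0,"dx": 0,"dy": 0,"dz": -0.04,"fingers": 0.0},
    {"rx": 0,"ry": 0,"rz": 0,"dx": 0,"dy": 0,"dz": 0,"fingers": 0.0},
    {"rx": 0,"ry": 0,"rz": -0.0742,"dx": 0,"dy": 0,"dz": 0,"fingers": 0.0},
    {"rx": 0,"ry": 0,"rz": 0,"dx": 0,"dy": 0,"dz": 0,"fingers": 0.0},
  ],
)

```text
time_s: 30.9
position: [0.6029, 0.0328, 0.2425]
tool_rot: [[-0.007, 1.0, -0.001], [1.0, 0.007, 0.0], [0.0, -0.001, -1.0]]
ft_force: [-0.1, -0.2, -0.8]
grip_width: 0.0094
gripper_force: 39.1
```

```bash
python3 -c "
from h import *
go([.4685,.1525,.242],90.28)
"
```

```text
t 30.9 p [0.6029 0.0328 0.2425] az 90.39 tilt 0.04 f [-0.1 -0.2 -0.8] w 0.0094 gf 39.13787662982941
rz 0.002 dx 0.1203 dy -0.1338 dz 0.0005
```

Emit:
arm_command(
  deltas=[
    {"rx": 0,"ry": 0,"rz": 0,"dx": 0.02,"dy": -0.02,"dz": 0,"fingers": 0.0},
    {"rx": 0,"ry": 0,"rz": 0,"dx": 0.03,"dy": -0.034,"dz": 0,"fingers": 0.0},
    {"rx": 0,"ry": 0,"rz": 0,"dx": 0.03,"dy": -0.034,"dz": 0,"fingers": 0.0},
    {"rx": 0,"ry": 0,"rz": 0,"dx": 0.025,"dy": -0.028,"dz": 0,"fingers": 0.0},
    {"rx": 0,"ry": 0,"rz": 0,"dx": 0.015,"dy": -0.018,"dz": 0,"fingers": 0.0},
    {"rx": 0,"ry": 0,"rz": 0,"dx": 0,"dy": 0,"dz": 0,"fingers": 0.0},
    {"rx": 0,"ry": 0,"rz": 0,"dx": 0,"dy": 0,"dz": 0,"fingers": 0.0},
    {"rx": 0,"ry": 0,"rz": 0,"dx": 0,"dy": 0,"dz": 0,"fingers": 0.0},
  ],
)

```text
time_s: 31.7
position: [0.4692, 0.1514, 0.2425]
tool_rot: [[-0.005, 1.0, -0.0], [1.0, 0.005, -0.0], [-0.0, -0.0, -1.0]]
ft_force: [-0.1, 0.2, -0.6]
grip_width: 0.0093
gripper_force: 39.2
```

```bash
python3 -c "
from h import *
im=env.get_image('wrist');cv2.imwrite('pics/w10.png',im['color']);print(im['eye'])
p,R=st()
seg(im,'ysock',*Y,(200,0,440,215),.01)
r=seg(im,'grip',*Y,(290,216,345,340),p[2]+.0265);print((np.r_[r[0],0]-p*[1,1,0])@R)
print(im['color'][148:168,316].tolist())
for r in (154,156,158,160): print(r,(at((316,r),p[2]-.052,im)-p)@R)
go([.4685,.2515,.242],90.28)
"
```

```text
[0.4687 0.2318 0.3858]
t 31.75 p [0.4692 0.1513 0.2425] az 90.26 tilt 0.02 f [ 0.1 -1.  -0.7] w 0.0094 gf 39.18470799922943
ysock 5309 [0.5202 0.2531] [0.1685 0.1312] 0.23 mean [0.4701 0.2559]
grip 2172 [0.469  0.1571] [0.0096 0.0501] 0.44 mean [0.4688 0.158 ]
[ 0.0058 -0.0002 -0.    ]
[[23, 24, 26], [26, 29, 25], [31, 29, 28], [24, 20, 21], [36, 34, 32], [28, 26, 31], [31, 39, 25], [34, 52, 24], [30, 50, 17], [35, 53, 21], [29, 51, 15], [32, 52, 20], [31, 49, 19], [35, 51, 22], [33, 51, 18], [29, 48, 15], [31, 50, 16], [28, 46, 13], [36, 52, 26], [36, 55, 22]]
154 [0.0461 0.0002 0.052 ]
156 [0.0448 0.0002 0.052 ]
158 [0.0435 0.0002 0.052 ]
160 [0.0422 0.0002 0.052 ]
t 31.75 p [0.4692 0.1513 0.2425] az 90.26 tilt 0.02 f [ 0.1 -1.  -0.7] w 0.0094 gf 39.18470799922943
rz -0.0003 dx 0.1002 dy -0.0002 dz 0.0005
```

View pics/w10.png

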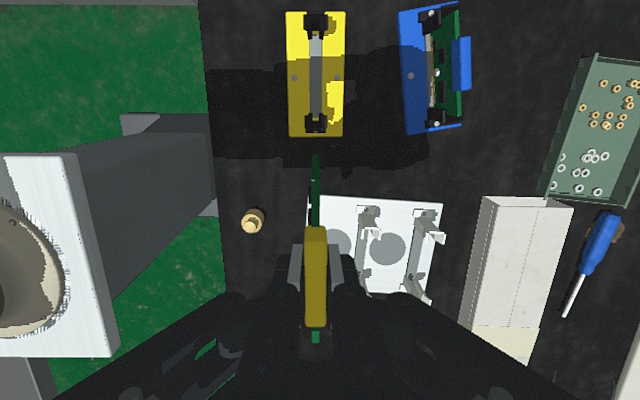

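The yellow socket at (316,73) is straight ahead of the held card at column 316, and the blue card sits in its socket at (440,75). I redo the yellow fit with a tighter window.

```bash
python3 -c "
from h import *
im=env.get_image('wrist')
r=seg(im,'ysock',*Y,(270,0,360,150),.01)
y=np.radians(r[2]);c=np.array(r[0])
x=np.array([-np.sin(y),np.cos(y)]);t=c-.001*x
go([t[0],t[1],.1435],90+r[2])
"
```

```text
ysock 5230 [0.4683 0.2528] [0.0646 0.1312] 0.29 mean [0.4682 0.2557]
t 31.8 p [0.4692 0.1513 0.2425] az 90.27 tilt 0.03 f [ 1.2  0.1 -0.6] w 0.0093 gf 39.183098673820496
rz -0.0004 dx 0.1005 dy -0.0004 dz 0.099
```

Emit:
arm_command(
  deltas=[
    {"rx": 0,"ry": 0,"rz": 0,"dx": 0.025,"dy": -0.0005,"dz": 0,"fingers": 0.0},
    {"rx": 0,"ry": 0,"rz": 0,"dx": 0.035,"dy": 0,"dz": 0,"fingers": 0.0},
    {"rx": 0,"ry": 0,"rz": 0,"dx": 0.03,"dy": 0,"dz": 0,"fingers": 0.0},
    {"rx": 0,"ry": 0,"rz": 0,"dx": 0.0104,"dy": 0,"dz": 0,"fingers": 0.0},
    {"rx": 0,"ry": 0,"rz": 0,"dx": 0,"dy": 0,"dz": 0,"fingers": 0.0},
    {"rx": 0,"ry": 0,"rz": 0,"dx": 0,"dy": 0,"dz": 0.03,"fingers": 0.0},
    {"rx": 0,"ry": 0,"rz": 0,"dx": 0,"dy": 0,"dz": 0.04,"fingers": 0.0},
    {"rx": 0,"ry": 0,"rz": 0,"dx": 0,"dy": 0,"dz": 0.03,"fingers": 0.0},
    {"rx": 0,"ry": 0,"rz": 0,"dx": 0,"dy": 0,"dz": 0,"fingers": 0.0},
    {"rx": 0,"ry": 0,"rz": 0,"dx": 0,"dy": 0,"dz": 0,"fingers": 0.0},
  ],
)

```text
time_s: 32.8
position: [0.4681, 0.2516, 0.1437]
tool_rot: [[-0.005, 1.0, 0.0], [1.0, 0.005, -0.0], [-0.0, 0.0, -1.0]]
ft_force: [0.6, -0.7, -0.5]
grip_width: 0.0089
gripper_force: 39.1
```

```bash
python3 -c "
from h import *
go([.4683,.2518,.068],90.28)
"
```

```text
t 32.8 p [0.4681 0.2516 0.1437] az 90.29 tilt 0.03 f [ 0.6 -0.7 -0.5] w 0.0089 gf 39.1436630487442
rz 0.0001 dx 0.0002 dy 0.0002 dz 0.0757
```

Emit:
arm_command(
  deltas=[
    {"rx": 0,"ry": 0,"rz": 0,"dx": 0,"dy": 0,"dz": 0.01,"fingers": 0.0},
    {"rx": 0,"ry": 0,"rz": 0,"dx": 0,"dy": 0,"dz": 0.008,"fingers": 0.0},
    {"rx": 0,"ry": 0,"rz": 0,"dx": 0,"dy": 0,"dz": 0.008,"fingers": 0.0},
    {"rx": 0,"ry": 0,"rz": 0,"dx": 0,"dy": 0,"dz": 0.008,"fingers": 0.0},
    {"rx": 0,"ry": 0,"rz": 0,"dx": 0,"dy": 0,"dz": 0.005,"fingers": 0.0},
    {"rx": 0,"ry": 0,"rz": 0,"dx": 0,"dy": 0,"dz": 0,"fingers": 0.0},
  ],
)

```text
time_s: 33.4
position: [0.4673, 0.2523, 0.1031]
tool_rot: [[-0.006, 1.0, -0.001], [1.0, 0.006, -0.0], [-0.0, -0.001, -1.0]]
ft_force: [0.2, -1.1, -0.1]
grip_width: 0.0091
gripper_force: 39.2
```

Emit:
arm_command(
  deltas=[
    {"rx": 0,"ry": 0,"rz": 0,"dx": 0,"dy": 0.0005,"dz": 0.006,"fingers": 0.0},
    {"rx": 0,"ry": 0,"rz": 0,"dx": 0,"dy": 0,"dz": 0.006,"fingers": 0.0},
    {"rx": 0,"ry": 0,"rz": 0,"dx": 0,"dy": 0,"dz": 0.006,"fingers": 0.0},
    {"rx": 0,"ry": 0,"rz": 0,"dx": 0,"dy": 0,"dz": 0,"fingers": 0.0},
  ],
)

```text
time_s: 33.8
position: [0.4674, 0.2522, 0.0849]
tool_rot: [[-0.006, 1.0, -0.002], [1.0, 0.006, -0.0], [-0.0, -0.002, -1.0]]
ft_force: [-0.1, -0.4, -1.9]
grip_width: 0.0093
gripper_force: 39.2
```

Emit:
arm_command(
  deltas=[
    {"rx": 0,"ry": 0,"rz": 0,"dx": 0,"dy": 0,"dz": 0.006,"fingers": 0.0},
    {"rx": 0,"ry": 0,"rz": 0,"dx": 0,"dy": 0,"dz": 0.006,"fingers": 0.0},
    {"rx": 0,"ry": 0,"rz": 0,"dx": 0,"dy": 0,"dz": 0.003,"fingers": 0.0},
    {"rx": 0,"ry": 0,"rz": 0,"dx": 0,"dy": 0,"dz": 0.0015,"fingers": 0.0},
    {"rx": 0,"ry": 0,"rz": 0,"dx": 0,"dy": 0,"dz": 0.001,"fingers": 0.0},
    {"rx": 0,"ry": 0,"rz": 0,"dx": 0,"dy": 0,"dz": 0,"fingers": 0.0},
    {"rx": 0,"ry": 0,"rz": 0,"dx": 0,"dy": 0,"dz": 0,"fingers": 0.0},
  ],
)

```text
time_s: 34.5
position: [0.468, 0.2524, 0.0685]
tool_rot: [[-0.006, 1.0, 0.0], [1.0, 0.006, 0.0], [0.0, 0.0, -1.0]]
ft_force: [-0.0, 0.6, -0.1]
grip_width: 0.0093
gripper_force: 39.3
```

Emit:
arm_command(
  deltas=[
    {"rx": 0,"ry": 0,"rz": 0,"dx": 0,"dy": 0,"dz": 0.001,"fingers": 0.0},
    {"rx": 0,"ry": 0,"rz": 0,"dx": 0,"dy": 0,"dz": 0.001,"fingers": 0.0},
    {"rx": 0,"ry": 0,"rz": 0,"dx": 0,"dy": 0,"dz": 0,"fingers": 0.0},
    {"rx": 0,"ry": 0,"rz": 0,"dx": 0,"dy": 0,"dz": 0,"fingers": 0.0},
  ],
)

```text
time_s: 34.9
position: [0.4684, 0.2525, 0.0684]
tool_rot: [[-0.006, 1.0, 0.003], [1.0, 0.006, 0.0], [0.0, 0.003, -1.0]]
ft_force: [-4.5, -2.6, 19.4]
grip_width: 0.0089
gripper_force: 42.3
```

Emit:
arm_command(
  deltas=[
    {"rx": 0,"ry": 0,"rz": 0,"dx": 0,"dy": 0,"dz": 0,"fingers": 0.05},
    {"rx": 0,"ry": 0,"rz": 0,"dx": 0,"dy": 0,"dz": 0,"fingers": 0.05},
    {"rx": 0,"ry": 0,"rz": 0,"dx": 0,"dy": 0,"dz": 0,"fingers": 0.05},
    {"rx": 0,"ry": 0,"rz": 0,"dx": 0,"dy": 0,"dz": -0.01,"fingers": 0.05},
    {"rx": 0,"ry": 0,"rz": 0,"dx": 0,"dy": 0,"dz": -0.04,"fingers": 0.05},
    {"rx": 0,"ry": 0,"rz": 0,"dx": 0,"dy": 0,"dz": -0.04,"fingers": 0.05},
    {"rx": 0,"ry": 0,"rz": 0,"dx": 0,"dy": 0,"dz": -0.045,"fingers": 0.05},
    {"rx": 0,"ry": 0,"rz": 0,"dx": 0,"dy": 0,"dz": -0.045,"fingers": 0.05},
    {"rx": 0,"ry": 0,"rz": 0,"dx": -0.04,"dy": 0,"dz": 0,"fingers": 0.05},
    {"rx": 0,"ry": 0,"rz": 0,"dx": -0.04,"dy": 0,"dz": 0,"fingers": 0.085},
    {"rx": 0,"ry": 0,"rz": 0,"dx": -0.04,"dy": 0,"dz": 0,"fingers": 0.085},
    {"rx": 0,"ry": 0,"rz": 0,"dx": -0.04,"dy": 0,"dz": 0,"fingers": 0.085},
  ],
)

```text
time_s: 36.1
position: [0.4685, 0.091, 0.247]
tool_rot: [[-0.007, 1.0, 0.001], [1.0, 0.007, 0.0], [0.0, 0.001, -1.0]]
ft_force: [0.6, 0.1, 0.4]
grip_width: 0.085
gripper_force: 0.0
```

Emit:
arm_command(
  deltas=[
    {"rx": 0,"ry": 0,"rz": 0.137,"dx": 0,"dy": 0,"dz": 0,"fingers": 0.085},
    {"rx": 0,"ry": 0,"rz": 0.137,"dx": 0,"dy": 0,"dz": 0,"fingers": 0.085},
    {"rx": 0,"ry": 0,"rz": 0.137,"dx": 0,"dy": 0,"dz": 0,"fingers": 0.085},
    {"rx": 0,"ry": 0,"rz": 0.137,"dx": 0,"dy": 0,"dz": 0,"fingers": 0.085},
    {"rx": 0,"ry": 0,"rz": 0.137,"dx": 0,"dy": 0,"dz": 0,"fingers": 0.085},
    {"rx": 0,"ry": 0,"rz": 0.137,"dx": 0,"dy": 0,"dz": 0,"fingers": 0.085},
    {"rx": 0,"ry": 0,"rz": 0.137,"dx": 0,"dy": 0,"dz": 0,"fingers": 0.085},
    {"rx": 0,"ry": 0,"rz": 0.137,"dx": 0,"dy": 0,"dz": 0,"fingers": 0.085},
    {"rx": 0,"ry": 0,"rz": 0.137,"dx": 0,"dy": 0,"dz": 0,"fingers": 0.085},
    {"rx": 0,"ry": 0,"rz": 0.137,"dx": 0,"dy": 0,"dz": 0,"fingers": 0.085},
    {"rx": 0,"ry": 0,"rz": 0.137,"dx": 0,"dy": 0,"dz": 0,"fingers": 0.085},
    {"rx": 0,"ry": 0,"rz": 0.138,"dx": 0,"dy": 0,"dz": 0,"fingers": 0.085},
  ],
)

```text
time_s: 37.3
position: [0.4687, 0.0924, 0.2469]
tool_rot: [[0.997, -0.074, 0.0], [-0.074, -0.997, -0.0], [0.0, -0.0, -1.0]]
ft_force: [-0.1, -0.3, 1.0]
grip_width: 0.0848
gripper_force: 0.0
```

```bash
python3 -c "
from h import *
im=env.get_image('wrist');cv2.imwrite('pics/w11.png',im['color'])
go([.5012,-.3855,.24],-3.96)
"
```

```text
t 37.35 p [0.4687 0.0924 0.2469] az -4.61 tilt 0.02 f [-0.4 -0.3  0.3] w 0.085 gf 0.0
rz -0.0113 dx 0.0654 dy 0.4745 dz 0.0069
```

View pics/w11.png

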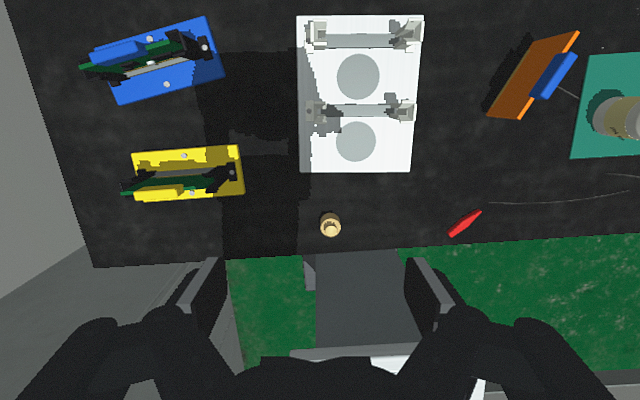

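Both cards are down in their sockets, blue at (145,50) and yellow at (185,180), and the two grey places are free. I have now viewed 16 pictures, over the limit of 14, so I'll work on numbers only from here. Next is the torch.

Emit:
arm_command(
  deltas=[
    {"rx": 0,"ry": 0,"rz": -0.011,"dx": 0.006,"dy": 0.0431,"dz": 0,"fingers": 0.085},
    {"rx": 0,"ry": 0,"rz": 0,"dx": 0.006,"dy": 0.0431,"dz": 0,"fingers": 0.085},
    {"rx": 0,"ry": 0,"rz": 0,"dx": 0.006,"dy": 0.0431,"dz": 0,"fingers": 0.085},
    {"rx": 0,"ry": 0,"rz": 0,"dx": 0.006,"dy": 0.0431,"dz": 0,"fingers": 0.085},
    {"rx": 0,"ry": 0,"rz": 0,"dx": 0.006,"dy": 0.0431,"dz": 0,"fingers": 0.085},
    {"rx": 0,"ry": 0,"rz": 0,"dx": 0.006,"dy": 0.0431,"dz": 0,"fingers": 0.085},
    {"rx": 0,"ry": 0,"rz": 0,"dx": 0.006,"dy": 0.0431,"dz": 0,"fingers": 0.085},
    {"rx": 0,"ry": 0,"rz": 0,"dx": 0.006,"dy": 0.0431,"dz": 0,"fingers": 0.085},
    {"rx": 0,"ry": 0,"rz": 0,"dx": 0.006,"dy": 0.0431,"dz": 0,"fingers": 0.085},
    {"rx": 0,"ry": 0,"rz": 0,"dx": 0.006,"dy": 0.0431,"dz": 0,"fingers": 0.085},
    {"rx": 0,"ry": 0,"rz": 0,"dx": 0.0054,"dy": 0.0431,"dz": 0,"fingers": 0.085},
    {"rx": 0,"ry": 0,"rz": 0,"dx": 0,"dy": 0,"dz": 0,"fingers": 0.085},
  ],
)

```text
time_s: 38.55
position: [0.5058, -0.3893, 0.2452]
tool_rot: [[0.998, -0.059, -0.001], [-0.059, -0.998, -0.0], [-0.001, 0.0, -1.0]]
ft_force: [-0.5, 1.2, -0.4]
grip_width: 0.0847
gripper_force: 0.0
```

Emit:
arm_command(
  deltas=[
    {"rx": 0,"ry": 0,"rz": 0,"dx": 0,"dy": 0,"dz": 0,"fingers": 0.085},
    {"rx": 0,"ry": 0,"rz": 0,"dx": 0,"dy": 0,"dz": 0,"fingers": 0.085},
  ],
)

```text
time_s: 38.75
position: [0.5068, -0.3837, 0.2468]
tool_rot: [[0.998, -0.055, 0.0], [-0.055, -0.998, 0.0], [0.0, -0.0, -1.0]]
ft_force: [-0.2, -0.2, 0.0]
grip_width: 0.0853
gripper_force: 0.0
```

```bash
python3 -c "
from h import *
go([.5012,-.3855,.057],-3.96)
im=env.get_image('top')
for q in('torch','bottle'): print(q,[(t['p'],np.round(t['box'])) for t in env.look_for(q,im)[:2]],[(t['p'],at(t['location'],.003,im)) for t in env.tip_of(q,im)[:2]])
"
```

```text
t 38.75 p [ 0.5068 -0.3837  0.2468] az -3.15 tilt 0.01 f [-0.2 -0.2  0. ] w 0.0853 gf 0.0
rz 0.0141 dx -0.0054 dy 0.0022 dz 0.1898
torch [(0.54, array([455., 191., 485., 211.]))] [(0.69, array([0.5473, 0.0348, 0.003 ])), (0.58, array([ 0.4983, -0.381 ,  0.003 ]))]
bottle [(0.7, array([407., 188., 430., 212.]))] [(0.75, array([ 0.497, -0.258,  0.003]))]
```

Emit:
arm_command(
  deltas=[
    {"rx": 0,"ry": 0,"rz": 0.014,"dx": -0.0054,"dy": 0.0022,"dz": 0.01,"fingers": 0.085},
    {"rx": 0,"ry": 0,"rz": 0,"dx": 0,"dy": 0,"dz": 0.04,"fingers": 0.085},
    {"rx": 0,"ry": 0,"rz": 0,"dx": 0,"dy": 0,"dz": 0.04,"fingers": 0.085},
    {"rx": 0,"ry": 0,"rz": 0,"dx": 0,"dy": 0,"dz": 0.04,"fingers": 0.085},
    {"rx": 0,"ry": 0,"rz": 0,"dx": 0,"dy": 0,"dz": 0.04,"fingers": 0.085},
    {"rx": 0,"ry": 0,"rz": 0,"dx": 0,"dy": 0,"dz": 0.02,"fingers": 0.085},
    {"rx": 0,"ry": 0,"rz": 0,"dx": 0,"dy": 0,"dz": 0,"fingers": 0.085},
    {"rx": 0,"ry": 0,"rz": 0,"dx": 0,"dy": 0,"dz": 0,"fingers": 0.025},
    {"rx": 0,"ry": 0,"rz": 0,"dx": 0,"dy": 0,"dz": 0,"fingers": 0.025},
    {"rx": 0,"ry": 0,"rz": 0,"dx": 0,"dy": 0,"dz": 0,"fingers": 0.025},
    {"rx": 0,"ry": 0,"rz": 0,"dx": 0,"dy": 0,"dz": 0,"fingers": 0.025},
    {"rx": 0,"ry": 0,"rz": 0,"dx": 0,"dy": 0,"dz": 0,"fingers": 0.025},
  ],
  squeeze=30,
)

```text
time_s: 40.2
position: [0.5017, -0.387, 0.0579]
tool_rot: [[0.997, -0.071, 0.002], [-0.071, -0.997, -0.002], [0.002, 0.002, -1.0]]
ft_force: [-0.6, 0.9, 7.5]
grip_width: 0.0381
gripper_force: 29.5
```

```bash
python3 -c "
from h import *
go([.5668,.0370,.24],-3.96)
"
```

```text
t 40.2 p [ 0.5017 -0.387   0.0579] az -4.06 tilt 0.15 f [-0.6  0.9  7.5] w 0.0381 gf 29.51670527458191
rz -0.0018 dx 0.0357 dy -0.4275 dz -0.1821
```

Emit:
arm_command(
  deltas=[
    {"rx": 0,"ry": 0,"rz": 0,"dx": 0,"dy": 0,"dz": -0.01,"fingers": 0.025},
    {"rx": 0,"ry": 0,"rz": 0,"dx": 0,"dy": 0,"dz": -0.03,"fingers": 0.025},
    {"rx": 0,"ry": 0,"rz": 0,"dx": 0,"dy": 0,"dz": -0.045,"fingers": 0.025},
    {"rx": 0,"ry": 0,"rz": 0,"dx": 0,"dy": 0,"dz": -0.045,"fingers": 0.025},
    {"rx": 0,"ry": 0,"rz": 0,"dx": 0,"dy": 0,"dz": -0.05,"fingers": 0.025},
    {"rx": 0,"ry": 0,"rz": 0,"dx": 0,"dy": -0.02,"dz": 0,"fingers": 0.025},
    {"rx": 0,"ry": 0,"rz": 0,"dx": 0.004,"dy": -0.042,"dz": 0,"fingers": 0.025},
    {"rx": 0,"ry": 0,"rz": 0,"dx": 0.004,"dy": -0.042,"dz": 0,"fingers": 0.025},
    {"rx": 0,"ry": 0,"rz": 0,"dx": 0.004,"dy": -0.042,"dz": 0,"fingers": 0.025},
    {"rx": 0,"ry": 0,"rz": 0,"dx": 0.004,"dy": -0.042,"dz": 0,"fingers": 0.025},
    {"rx": 0,"ry": 0,"rz": 0,"dx": 0.004,"dy": -0.042,"dz": 0,"fingers": 0.025},
    {"rx": 0,"ry": 0,"rz": 0,"dx": 0.004,"dy": -0.042,"dz": 0,"fingers": 0.025},
  ],
)

```text
time_s: 41.4
position: [0.5442, -0.1153, 0.237]
tool_rot: [[0.997, -0.071, 0.0], [-0.071, -0.997, -0.0], [0.0, 0.0, -1.0]]
ft_force: [1.5, -0.0, -0.5]
grip_width: 0.0382
gripper_force: 30.5
```

Emit:
arm_command(
  deltas=[
    {"rx": 0,"ry": 0,"rz": 0,"dx": 0.004,"dy": -0.042,"dz": 0,"fingers": 0.025},
    {"rx": 0,"ry": 0,"rz": 0,"dx": 0.004,"dy": -0.042,"dz": 0,"fingers": 0.025},
    {"rx": 0,"ry": 0,"rz": 0,"dx": 0.0037,"dy": -0.042,"dz": 0,"fingers": 0.025},
    {"rx": 0,"ry": 0,"rz": 0,"dx": 0,"dy": -0.0295,"dz": 0,"fingers": 0.025},
    {"rx": 0,"ry": 0,"rz": 0,"dx": 0,"dy": 0,"dz": 0,"fingers": 0.025},
    {"rx": 0,"ry": 0,"rz": 0,"dx": 0,"dy": 0,"dz": 0,"fingers": 0.025},
    {"rx": 0,"ry": 0,"rz": 0,"dx": 0,"dy": 0,"dz": 0,"fingers": 0.025},
  ],
)

```text
time_s: 42.1
position: [0.567, 0.0364, 0.2366]
tool_rot: [[0.997, -0.072, 0.0], [-0.072, -0.997, -0.0], [0.0, 0.0, -1.0]]
ft_force: [-0.5, -0.2, -1.7]
grip_width: 0.0383
gripper_force: 30.4
```

```bash
python3 -c "
from h import *
go([.5668,.0370,.062],-3.96)
"
```

```text
t 42.1 p [0.567  0.0364 0.2366] az -4.12 tilt 0.01 f [-0.5 -0.2 -1.7] w 0.0383 gf 30.423608422279358
rz -0.0028 dx -0.0002 dy -0.0006 dz 0.1746
```

Emit:
arm_command(
  deltas=[
    {"rx": 0,"ry": 0,"rz": 0,"dx": 0,"dy": -0.0006,"dz": 0.03,"fingers": 0.025},
    {"rx": 0,"ry": 0,"rz": 0,"dx": 0,"dy": 0,"dz": 0.045,"fingers": 0.025},
    {"rx": 0,"ry": 0,"rz": 0,"dx": 0,"dy": 0,"dz": 0.045,"fingers": 0.025},
    {"rx": 0,"ry": 0,"rz": 0,"dx": 0,"dy": 0,"dz": 0.035,"fingers": 0.025},
    {"rx": 0,"ry": 0,"rz": 0,"dx": 0,"dy": 0,"dz": 0.015,"fingers": 0.025},
    {"rx": 0,"ry": 0,"rz": 0,"dx": 0,"dy": 0,"dz": 0.003,"fingers": 0.025},
    {"rx": 0,"ry": 0,"rz": 0,"dx": 0,"dy": 0,"dz": 0.0015,"fingers": 0.025},
    {"rx": 0,"ry": 0,"rz": 0,"dx": 0,"dy": 0,"dz": 0,"fingers": 0.025},
    {"rx": 0,"ry": 0,"rz": 0,"dx": 0,"dy": 0,"dz": 0,"fingers": 0.025},
  ],
)

```text
time_s: 43.0
position: [0.5677, 0.0376, 0.063]
tool_rot: [[0.997, -0.071, 0.002], [-0.071, -0.997, -0.0], [0.002, 0.0, -1.0]]
ft_force: [-0.9, -0.2, -0.7]
grip_width: 0.0383
gripper_force: 30.5
```

Emit:
arm_command(
  deltas=[
    {"rx": 0,"ry": 0,"rz": 0,"dx": -0.0005,"dy": 0,"dz": 0.0015,"fingers": 0.025},
    {"rx": 0,"ry": 0,"rz": 0,"dx": 0,"dy": 0,"dz": 0.0012,"fingers": 0.025},
    {"rx": 0,"ry": 0,"rz": 0,"dx": 0,"dy": 0,"dz": 0,"fingers": 0.025},
    {"rx": 0,"ry": 0,"rz": 0,"dx": 0,"dy": 0,"dz": 0,"fingers": 0.025},
  ],
)

```text
time_s: 43.4
position: [0.5673, 0.0381, 0.0607]
tool_rot: [[0.997, -0.071, 0.003], [-0.071, -0.998, -0.0], [0.003, 0.0, -1.0]]
ft_force: [-2.1, 1.5, 9.5]
grip_width: 0.0384
gripper_force: 30.8
```

Contact. I release and go to fetch the bottle.

Emit:
arm_command(
  deltas=[
    {"rx": 0,"ry": 0,"rz": 0,"dx": 0,"dy": 0,"dz": 0,"fingers": 0.06},
    {"rx": 0,"ry": 0,"rz": 0,"dx": 0,"dy": 0,"dz": 0,"fingers": 0.085},
    {"rx": 0,"ry": 0,"rz": 0,"dx": 0,"dy": 0,"dz": 0,"fingers": 0.085},
    {"rx": 0,"ry": 0,"rz": 0,"dx": 0,"dy": 0,"dz": 0,"fingers": 0.085},
    {"rx": 0,"ry": 0,"rz": 0,"dx": 0,"dy": 0,"dz": -0.01,"fingers": 0.085},
    {"rx": 0,"ry": 0,"rz": 0,"dx": 0,"dy": 0,"dz": -0.04,"fingers": 0.085},
    {"rx": 0,"ry": 0,"rz": 0,"dx": 0,"dy": 0,"dz": -0.045,"fingers": 0.085},
    {"rx": 0,"ry": 0,"rz": 0,"dx": 0,"dy": 0,"dz": -0.045,"fingers": 0.085},
    {"rx": 0,"ry": 0,"rz": 0,"dx": 0,"dy": 0,"dz": 0,"fingers": 0.085},
    {"rx": 0,"ry": 0,"rz": 0,"dx": 0,"dy": 0,"dz": 0,"fingers": 0.085},
  ],
)

```text
time_s: 44.4
position: [0.5667, 0.0379, 0.2002]
tool_rot: [[0.997, -0.071, 0.002], [-0.071, -0.997, -0.0], [0.002, 0.0, -1.0]]
ft_force: [-0.4, -0.4, -1.3]
grip_width: 0.0849
gripper_force: 0.0
```

```bash
python3 -c "
from h import *
go([.4998,-.2654,.2],-3.96)
"
```

```text
t 44.4 p [0.5667 0.0379 0.2002] az -4.07 tilt 0.12 f [-0.4 -0.4 -1.3] w 0.0849 gf 0.0
rz -0.0018 dx -0.0458 dy 0.3072 dz 0.0002
```

Emit:
arm_command(
  deltas=[
    {"rx": 0,"ry": 0,"rz": 0,"dx": -0.0065,"dy": 0.0439,"dz": 0,"fingers": 0.085},
    {"rx": 0,"ry": 0,"rz": 0,"dx": -0.0065,"dy": 0.0439,"dz": 0,"fingers": 0.085},
    {"rx": 0,"ry": 0,"rz": 0,"dx": -0.0065,"dy": 0.0439,"dz": 0,"fingers": 0.085},
    {"rx": 0,"ry": 0,"rz": 0,"dx": -0.0065,"dy": 0.0439,"dz": 0,"fingers": 0.085},
    {"rx": 0,"ry": 0,"rz": 0,"dx": -0.0065,"dy": 0.0439,"dz": 0,"fingers": 0.085},
    {"rx": 0,"ry": 0,"rz": 0,"dx": -0.0065,"dy": 0.0439,"dz": 0,"fingers": 0.085},
    {"rx": 0,"ry": 0,"rz": 0,"dx": -0.0065,"dy": 0.0438,"dz": 0,"fingers": 0.085},
    {"rx": 0,"ry": 0,"rz": 0,"dx": 0,"dy": 0,"dz": 0,"fingers": 0.085},
    {"rx": 0,"ry": 0,"rz": 0,"dx": 0,"dy": 0,"dz": 0,"fingers": 0.085},
    {"rx": 0,"ry": 0,"rz": 0,"dx": 0,"dy": 0,"dz": 0,"fingers": 0.085},
  ],
)

```text
time_s: 45.4
position: [0.4994, -0.2642, 0.1983]
tool_rot: [[0.998, -0.07, -0.001], [-0.07, -0.998, 0.001], [-0.001, -0.001, -1.0]]
ft_force: [-0.4, 0.4, 0.6]
grip_width: 0.0852
gripper_force: 0.0
```

```bash
python3 -c "
from h import *
go([.4998,-.2654,.0295],-3.96)
im=env.get_image('top')
for q in('torch','bottle'): print(q,[(t['p'],np.round(t['box'])) for t in env.look_for(q,im)[:2]],[(t['p'],at(t['location'],.003,im)) for t in env.tip_of(q,im)[:2]])
"
```

```text
t 45.4 p [ 0.4994 -0.2642  0.1983] az -4.02 tilt 0.12 f [-0.4  0.4  0.6] w 0.0852 gf 0.0
rz -0.0011 dx 0.0005 dy 0.0012 dz 0.1688
torch [(0.66, array([299., 163., 310., 186.]))] [(0.67, array([0.5671, 0.0402, 0.003 ]))]
bottle [] []
```

Torch confirmed at (0.567, 0.040), as at the start. I grasp the bottle.

Emit:
arm_command(
  deltas=[
    {"rx": 0,"ry": 0,"rz": 0,"dx": 0.0005,"dy": 0.0012,"dz": 0.03,"fingers": 0.085},
    {"rx": 0,"ry": 0,"rz": 0,"dx": 0,"dy": 0,"dz": 0.04,"fingers": 0.085},
    {"rx": 0,"ry": 0,"rz": 0,"dx": 0,"dy": 0,"dz": 0.04,"fingers": 0.085},
    {"rx": 0,"ry": 0,"rz": 0,"dx": 0,"dy": 0,"dz": 0.04,"fingers": 0.085},
    {"rx": 0,"ry": 0,"rz": 0,"dx": 0,"dy": 0,"dz": 0.0185,"fingers": 0.085},
    {"rx": 0,"ry": 0,"rz": 0,"dx": 0,"dy": 0,"dz": 0,"fingers": 0.085},
    {"rx": 0,"ry": 0,"rz": 0,"dx": 0,"dy": 0,"dz": 0,"fingers": 0.03},
    {"rx": 0,"ry": 0,"rz": 0,"dx": 0,"dy": 0,"dz": 0,"fingers": 0.03},
    {"rx": 0,"ry": 0,"rz": 0,"dx": 0,"dy": 0,"dz": 0,"fingers": 0.03},
    {"rx": 0,"ry": 0,"rz": 0,"dx": 0,"dy": 0,"dz": 0,"fingers": 0.03},
    {"rx": 0,"ry": 0,"rz": 0,"dx": 0,"dy": 0,"dz": 0,"fingers": 0.03},
  ],
)

```text
time_s: 46.75
position: [0.5005, -0.2668, 0.0321]
tool_rot: [[0.997, -0.071, 0.002], [-0.071, -0.997, -0.002], [0.002, 0.001, -1.0]]
ft_force: [-0.8, 1.5, 7.0]
grip_width: 0.0443
gripper_force: 30.1
```

```bash
python3 -c "
from h import *
go([.4925,.0410,.19],-3.96)
"
```

```text
t 46.75 p [ 0.5005 -0.2668  0.0321] az -4.06 tilt 0.15 f [-0.8  1.5  7. ] w 0.0443 gf 30.111868679523468
rz -0.0018 dx -0.0292 dy -0.3066 dz -0.1579
```

Emit:
arm_command(
  deltas=[
    {"rx": 0,"ry": 0,"rz": 0,"dx": 0,"dy": 0,"dz": -0.01,"fingers": 0.03},
    {"rx": 0,"ry": 0,"rz": 0,"dx": 0,"dy": 0,"dz": -0.03,"fingers": 0.03},
    {"rx": 0,"ry": 0,"rz": 0,"dx": 0,"dy": 0,"dz": -0.04,"fingers": 0.03},
    {"rx": 0,"ry": 0,"rz": 0,"dx": 0,"dy": 0,"dz": -0.04,"fingers": 0.03},
    {"rx": 0,"ry": 0,"rz": 0,"dx": 0,"dy": 0,"dz": -0.038,"fingers": 0.03},
    {"rx": 0,"ry": 0,"rz": 0,"dx": 0,"dy": -0.02,"dz": 0,"fingers": 0.03},
    {"rx": 0,"ry": 0,"rz": 0,"dx": -0.005,"dy": -0.045,"dz": 0,"fingers": 0.03},
    {"rx": 0,"ry": 0,"rz": 0,"dx": -0.005,"dy": -0.045,"dz": 0,"fingers": 0.03},
    {"rx": 0,"ry": 0,"rz": 0,"dx": -0.005,"dy": -0.045,"dz": 0,"fingers": 0.03},
    {"rx": 0,"ry": 0,"rz": 0,"dx": -0.005,"dy": -0.045,"dz": 0,"fingers": 0.03},
    {"rx": 0,"ry": 0,"rz": 0,"dx": -0.005,"dy": -0.045,"dz": 0,"fingers": 0.03},
    {"rx": 0,"ry": 0,"rz": 0,"dx": -0.0042,"dy": -0.04,"dz": 0,"fingers": 0.03},
  ],
)

```text
time_s: 47.95
position: [0.4899, 0.0223, 0.1887]
tool_rot: [[0.998, -0.07, -0.0], [-0.07, -0.998, 0.0], [-0.001, -0.0, -1.0]]
ft_force: [-0.5, -0.5, -1.5]
grip_width: 0.0444
gripper_force: 30.9
```

Emit:
arm_command(
  deltas=[
    {"rx": 0,"ry": 0,"rz": 0,"dx": 0,"dy": -0.0216,"dz": 0,"fingers": 0.03},
    {"rx": 0,"ry": 0,"rz": 0,"dx": 0,"dy": 0,"dz": 0,"fingers": 0.03},
    {"rx": 0,"ry": 0,"rz": 0,"dx": 0,"dy": 0,"dz": 0,"fingers": 0.03},
    {"rx": 0,"ry": 0,"rz": 0,"dx": 0,"dy": 0,"dz": 0,"fingers": 0.03},
  ],
)

```text
time_s: 48.35
position: [0.4924, 0.0406, 0.1885]
tool_rot: [[0.997, -0.072, -0.0], [-0.072, -0.997, -0.0], [-0.0, 0.0, -1.0]]
ft_force: [0.9, 0.1, 0.2]
grip_width: 0.0445
gripper_force: 31.0
```

```bash
python3 -c "
from h import *
go([.4925,.0410,.035],-3.96)
"
```

```text
t 48.35 p [0.4924 0.0406 0.1885] az -4.12 tilt 0.02 f [0.9 0.1 0.2] w 0.0445 gf 30.980515480041504
rz -0.0028 dx 0.0001 dy -0.0004 dz 0.1535
```

Emit:
arm_command(
  deltas=[
    {"rx": 0,"ry": 0,"rz": 0,"dx": 0,"dy": 0,"dz": 0.03,"fingers": 0.03},
    {"rx": 0,"ry": 0,"rz": 0,"dx": 0,"dy": 0,"dz": 0.04,"fingers": 0.03},
    {"rx": 0,"ry": 0,"rz": 0,"dx": 0,"dy": 0,"dz": 0.04,"fingers": 0.03},
    {"rx": 0,"ry": 0,"rz": 0,"dx": 0,"dy": 0,"dz": 0.03,"fingers": 0.03},
    {"rx": 0,"ry": 0,"rz": 0,"dx": 0,"dy": 0,"dz": 0.01,"fingers": 0.03},
    {"rx": 0,"ry": 0,"rz": 0,"dx": 0,"dy": 0,"dz": 0.001,"fingers": 0.03},
    {"rx": 0,"ry": 0,"rz": 0,"dx": 0,"dy": 0,"dz": 0,"fingers": 0.03},
    {"rx": 0,"ry": 0,"rz": 0,"dx": 0,"dy": 0,"dz": 0,"fingers": 0.03},
  ],
)

```text
time_s: 49.15
position: [0.4934, 0.0411, 0.039]
tool_rot: [[0.997, -0.071, 0.003], [-0.071, -0.997, -0.0], [0.003, 0.0, -1.0]]
ft_force: [-0.3, -0.3, -0.5]
grip_width: 0.0444
gripper_force: 31.0
```

Emit:
arm_command(
  deltas=[
    {"rx": 0,"ry": 0,"rz": 0,"dx": 0,"dy": 0,"dz": 0.0015,"fingers": 0.03},
    {"rx": 0,"ry": 0,"rz": 0,"dx": 0,"dy": 0,"dz": 0.001,"fingers": 0.03},
    {"rx": 0,"ry": 0,"rz": 0,"dx": 0,"dy": 0,"dz": 0,"fingers": 0.03},
    {"rx": 0,"ry": 0,"rz": 0,"dx": 0,"dy": 0,"dz": 0,"fingers": 0.03},
  ],
)

```text
time_s: 49.55
position: [0.4926, 0.0414, 0.0353]
tool_rot: [[0.997, -0.071, 0.0], [-0.071, -0.997, -0.0], [0.0, 0.0, -1.0]]
ft_force: [0.5, -0.7, -0.3]
grip_width: 0.0442
gripper_force: 31.0
```

Emit:
arm_command(
  deltas=[
    {"rx": 0,"ry": 0,"rz": 0,"dx": 0,"dy": 0,"dz": 0.001,"fingers": 0.03},
    {"rx": 0,"ry": 0,"rz": 0,"dx": 0,"dy": 0,"dz": 0.001,"fingers": 0.03},
    {"rx": 0,"ry": 0,"rz": 0,"dx": 0,"dy": 0,"dz": 0,"fingers": 0.03},
    {"rx": 0,"ry": 0,"rz": 0,"dx": 0,"dy": 0,"dz": 0,"fingers": 0.03},
  ],
)

```text
time_s: 49.95
position: [0.4927, 0.0414, 0.0351]
tool_rot: [[0.998, -0.071, 0.002], [-0.071, -0.998, -0.0], [0.002, 0.0, -1.0]]
ft_force: [-7.9, 0.1, 23.7]
grip_width: 0.0445
gripper_force: 33.1
```

Emit:
arm_command(
  deltas=[
    {"rx": 0,"ry": 0,"rz": 0,"dx": 0,"dy": 0,"dz": -0.001,"fingers": 0.03},
    {"rx": 0,"ry": 0,"rz": 0,"dx": 0,"dy": 0,"dz": 0,"fingers": 0.06},
    {"rx": 0,"ry": 0,"rz": 0,"dx": 0,"dy": 0,"dz": 0,"fingers": 0.085},
    {"rx": 0,"ry": 0,"rz": 0,"dx": 0,"dy": 0,"dz": 0,"fingers": 0.085},
    {"rx": 0,"ry": 0,"rz": 0,"dx": 0,"dy": 0,"dz": 0,"fingers": 0.085},
    {"rx": 0,"ry": 0,"rz": 0,"dx": 0,"dy": 0,"dz": -0.01,"fingers": 0.085},
    {"rx": 0,"ry": 0,"rz": 0,"dx": 0,"dy": 0,"dz": -0.04,"fingers": 0.085},
    {"rx": 0,"ry": 0,"rz": 0,"dx": 0,"dy": 0,"dz": -0.045,"fingers": 0.085},
    {"rx": 0,"ry": 0,"rz": 0,"dx": 0,"dy": 0,"dz": -0.045,"fingers": 0.085},
    {"rx": 0,"ry": 0,"rz": 0,"dx": 0,"dy": 0,"dz": -0.045,"fingers": 0.085},
    {"rx": 0,"ry": 0,"rz": 0,"dx": 0,"dy": 0,"dz": -0.045,"fingers": 0.085},
    {"rx": 0,"ry": 0,"rz": 0,"dx": 0,"dy": 0,"dz": -0.03,"fingers": 0.085},
  ],
)

```text
time_s: 51.15
position: [0.4924, 0.0415, 0.2982]
tool_rot: [[0.997, -0.071, 0.004], [-0.071, -0.997, -0.001], [0.004, 0.0, -1.0]]
ft_force: [0.2, 0.3, -0.7]
grip_width: 0.0852
gripper_force: 0.0
```

Emit:
arm_command(
  deltas=[
    {"rx": 0,"ry": 0,"rz": 0,"dx": -0.045,"dy": 0,"dz": -0.03,"fingers": 0.085},
    {"rx": 0,"ry": 0,"rz": 0,"dx": 0,"dy": 0,"dz": 0,"fingers": 0.085},
    {"rx": 0,"ry": 0,"rz": 0,"dx": 0,"dy": 0,"dz": 0,"fingers": 0.085},
    {"rx": 0,"ry": 0,"rz": 0,"dx": 0,"dy": 0,"dz": 0,"fingers": 0.085},
  ],
)

```text
time_s: 51.55
position: [0.451, 0.0443, 0.3213]
tool_rot: [[0.997, -0.071, -0.001], [-0.071, -0.997, 0.0], [-0.001, -0.0, -1.0]]
ft_force: [0.7, 0.0, -0.9]
grip_width: 0.0849
gripper_force: 0.0
```

```bash
python3 -c "
from h import *
st();im=env.get_image('wrist')
for q,z in dict(torch=.006,bottle=.006,blue_card=.016,yellow_card=.016,weight=0).items(): print(q,[(t['p'],np.round(t['box'])) for t in env.look_for(q,im)[:2]],[(t['p'],at(t['location'],z,im)) for t in env.tip_of(q,im)[:3]])
i=env.look_for('bottle',im)[0]['box'];x0,y0,x1,y1=[int(v) for v in i]
seg(im,'cap',*B,(x0,y0+6,x1,y1),.095)
"
```

```text
t 51.55 p [0.451  0.0443 0.3213] az -4.07 tilt 0.06 f [ 0.7  0.  -0.9] w 0.0849 gf 0.0
torch [(0.7, array([298.,  45., 328.,  82.])), (0.41, array([263.,  13., 368., 151.]))] [(0.79, array([0.5686, 0.0407, 0.006 ])), (0.28, array([0.5988, 0.2572, 0.006 ]))]
bottle [(0.91, array([297., 108., 335., 146.])), (0.59, array([ 79.,  38., 164.,  63.]))] [(0.86, array([0.4924, 0.0436, 0.006 ]))]
blue_card [(0.83, array([427.,  30., 489., 104.])), (0.64, array([ 81.,  35., 167.,  66.]))] [(0.94, array([0.5984, 0.2617, 0.016 ])), (0.66, array([0.4666, 0.2559, 0.016 ])), (0.64, array([ 0.5482, -0.1384,  0.016 ]))]
yellow_card [(0.62, array([115., 152., 196., 172.]))] [(0.84, array([0.4672, 0.2504, 0.016 ]))]
weight [(0.59, array([285., 186., 305., 209.]))] []
cap 295 [0.493  0.0417] [0.0211 0.0218] 85.87 mean [0.4932 0.0417]
```

```bash
python3 -c "
from h import *
print(env.close_job())"
```

```text
the job is handed in; nothing more can be done
None
```

Handed in at about 52 s with no verdict returned: both cards are seated in the sockets of their colours, and the bottle and torch measure about 1 mm from where they started, but I viewed 16 pictures against your limit of 14.

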